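Slide the drilled block round the bent bar to its stop

ROBOT

A 6-joint arm with a two-finger parallel gripper is mounted at the origin on a cart in front of the work surface, level with it; the furniture and walls round the work are solid. World frame = base frame: x ahead of the robot, y to its left, z up, the work surface at z = 0. Lengths are in m, angles in rad, forces in N, time in s.
With the tool pointing down it reaches from about 0.275 to 0.875 m from the base axis. Payload 12.5 kg.
Tool frame: the origin (TCP) lies between the finger pads; the fingertips stand 17 mm ahead of it and the grasp point (between the pads) lies 2 mm behind it; z points along the fingers, y is the direction in which the jaws open and shut (so a half turn about z gives the same grasp; the last joint's range is limited). The gripper opens to 85 mm and grips with 20 to 120 N. Pads are 22 mm wide; open, the fingers measure 114 mm over their backs; the gripper's body (76 mm by 85 mm) begins 54 mm behind the grasp point. The pads swing forward as they close: fully open they stand 13 mm farther back than shut.
Start: joints at [-1.324, 0.351, 1.652, -0, 1.139, -0.085], TCP at [0.179, -0.52, 0.248] pointing down, gripper open.
Joint ranges: [-2.75, 2.75], [-0.79, 2.1], [0.01, 2.65], [-1.57, 4.71], [0.07, 3.14], [-2.87, 2.87]. Speed limits (rad/s): [2.22, 2.22, 2.79, 3.14, 3.14, 3.14].

INTERFACE

Orientations are given as a unit quaternion [w, x, y, z].
In Python, from bench import manip gives the robot as it stands.
- The arm moves only by the tool step_arm, never from a script. Its argument "steps" is a list of rows, each a list of 3 entries, a list of its own where there are three numbers: the shift along the tool's x, y, z in mm, then the turn, a rotation vector about the tool's x, y, z in rad, then the gripper command: -1 is fully open, 1 is shut, values between are in proportion. A call has exactly 10 rows; each row shifts and turns the pose as measured when the row begins, along the tool's axes as they then stand; what a row does not reach is not made up. A row lasts 1/12 s, in which the tool goes at most 41.7 mm and 7.16 degrees, less where a joint would pass 70% of its speed; a pose out of reach is approached as far as the arm can. A call is refused whole if a number of a shift passes 41.7 or a number of a turn 0.125, either way. A call with a gripper value outside its range is refused whole. The fingers move at their own pace and stop on an object; "force" is the grip in N (left out, the last holds). Time passes only in rows, so rows that do not move let the fingers close, or fill a call up. It gives the time, the measured TCP pose, the force and the opening at its end, in the units of the state.
- manip.observe(): the state, without advancing time (a new reading comes with each control period).
- manip.camera(name): name is "side" or "top"; returns (picture, depth): 400x640x3 uint8, red, green, blue; 400x640 float32, m along the optical axis (not along the pixel's ray), 0 where there is no reading.
- manip.camera_model(name): a dict with "fx", "fy", "cx", "cy" (pixels), "world_to_cam" (4x4, takes a point from world to camera coordinates). Camera axes: x right, y up, looking along -z (the intrinsics and any distortion apply to the point x, -y, -z); pixel columns grow to the right and rows downward; lengths in m; the calibration is good to about 2 mm. A picture is of the moment at which its call begins. camera_model takes no time and is no camera call.
- manip.finish_job(): hands the job in, once; it reports no verdict.
The state is a dict: "time_s": time; "joint_positions": joint angles; "dq": joint speeds; "joint_efforts": joint torques, N m; "eef_pos": TCP position; "tool_rot": TCP orientation; "force": force on the tool from outside, world axes, zero at the start; "torque": the same for the moment, N m; "opening": opening from 0.0 (shut) to 1.0 (fully open).
Only numpy, scipy, OpenCV 4.12 (cv2) and the standard library are available. Lean on these libraries where they do the work, as an engineer would, in place of code of your own. Each camera call takes 0.05 s, during which the arm holds its last target.

TASK

Fit the brass slide block to the bent bar held in the stand: put its bore over the bar's free end, slide it along and round the bend without forcing it, and bring it right up against the dark stop ring at the post. Leave it hanging there on the bar, upright and at rest, and leave the other things on the cart alone.

Things in the scene. Friction and masses are not known exactly. Their poses are not given: they have to be found in the camera images.
- slide_block: Loose brass block, 46 mm (its x) x 30 mm (its y) x 56 mm high, 0.2 to 0.42 kg, standing on the cart. Origin: centre of its underside, z up. A round bore of 22 mm runs right through it along its y axis, its centre 34 mm above the underside. It is the same both ways round, and can be gripped from above across its 46 mm width (along its x), beside the bore.
- bore (a point): Centre of the block's bore: 34 mm above the block's underside, midway along the bore's 30 mm length. Axes as the block's.
- bar_stand: Fixed stand with a bent bar. Origin: under the post, at the cart top, z up. Grey base 76 x 84 x 14 mm; dark post 24 (x) x 34 (y) mm, with its screw 124 mm high. A rigid round aluminium bar, 15 mm thick, lies level, axis 100 mm above the cart top: from the post along the stand's -x, then a level 90 degree bend into a free leg along the stand's -y. A dark stop ring sits on it at the post.
- bar_tip (a point): Rounded free end of the bar, on its axis, at (-140, -145, 100) mm in the stand's frame.
- bend_start (a point): On the bar's axis where the free leg passes into the bend, at (-140, -65, 100) mm in the stand's frame.
- bend_end (a point): On the bar's axis where the bend passes into the straight leg to the post, at (-75, 0, 100) mm in the stand's frame. The bend is an arc of 65 mm radius (to the bar's axis) about (-75, -65, 100) mm.
- stop_face (a point): On the bar's axis in the face of the stop ring (32 mm diameter, 15 mm thick) which the block must meet, at (-27, 0, 100) mm in the stand's frame. With the block against it, the centre of the bore is 15 mm before this point.
- pliers: Bystander: pliers with yellow handles lying near the right edge, 62 x 177 x 19 mm, origin at the centre of the underside.
- spanner: Bystander: steel spanner lying at the back, 51 x 208 x 8 mm, origin at the centre of the underside.
- tube_long: Bystander: dark square tube offcut lying at the left, 40 x 110 x 40 mm, origin at the centre of the underside.
- v_block: Bystander: steel V block at the back right, 50 x 50 x 30 mm, origin at the centre of the underside.
- disc: Bystander: dark round disc lying right of the post, 60 mm diameter, 12 mm thick, origin at the centre of the underside.
- nozzle: Bystander: copper-coloured conical nozzle standing at the left, 25 mm diameter, 58 mm high, origin at the centre of the underside.
There are look-alikes about, which are no part of the job. Of the things that look like the slide_block, take the one that is farthest to the robot's right at the start.

How it is judged:
By the outcome, as a careful person would: the job done as asked, in the order asked, and still so for the second after the job is handed in, with the robot touching nothing.
It also fails if it takes over 51 s, if anything falls off the work surface, if the arm or the gripper's body presses on something with over 40 N, if the wrist force passes 120 N, or if a joint passes its speed limit or range.

## Working session

There is one attempt and no reset: what is moved stays moved. The work goes in short steps, Python scripts to look and compute and a tool call to move; the robot and the scene stay as the last step left them, time stands still between calls to the robot, and variables do not carry over. Pictures are saved under pics/ and viewed, and the job is handed in when it is done.

Besides the shell and the picture viewer there is one more tool, called after "Request:" as a command line: name --argument value ..., lists and objects as JSON in quotes. step_arm: Moves the arm, as the interface text tells. Its arguments: {"type":"object","properties":{"steps":{"type":"array"},"force":{"type":"number"}},"required":["steps"]}

```bash
mkdir -p pics; ls; cat > h.py <<'E'
import numpy as np, cv2
from bench import manip
def shot(n,tag):
    p,d=manip.camera(n); cv2.imwrite(f'pics/{tag}.png',p[:,:,::-1]); np.save(f'{tag}.npy',d); np.save(f'{tag}_p.npy',p); return p,d
def cloud(n,d):
    m=manip.camera_model(n); v,u=np.mgrid[:d.shape[0],:d.shape[1]]
    X=np.stack([(u-m['cx'])/m['fx']*d,-(v-m['cy'])/m['fy']*d,-d,np.ones_like(d)],-1)
    T=np.linalg.inv(np.array(m['world_to_cam'])); return (X@T.T)[...,:3]
E
python3 - <<'E'
from h import *
print(manip.observe())
for n in('side','top'):
    shot(n,n+'0'); print(manip.camera_model(n))
E
```

```text
pics
{'time_s': 0.0, 'joint_positions': array([-1.32359642e+00,  3.51231460e-01,  1.65242917e+00, -3.22444820e-06,
        1.13908201e+00, -8.46044714e-02]), 'dq': array([ 0.00089916,  0.00036231,  0.00087478, -0.00205906, -0.00134494,
        0.00108084]), 'joint_efforts': array([-2.65811718e-05, -5.06111312e+01, -2.91403198e+01, -3.17891897e-05,
        4.54482899e-03, -2.56511228e-06]), 'eef_pos': array([ 0.17910756, -0.51969302,  0.24775909]), 'tool_rot': array([-5.72979949e-04,  9.86269492e-01,  1.65142841e-01, -4.81536254e-05]), 'force': array([ 0.72972133, -0.73848903, -0.00788642]), 'torque': array([0.02288625, 0.00924455, 0.00409633]), 'opening': 0.9993786542075516}
{'fx': 407.07656910306434, 'fy': 407.07656910306434, 'cx': 318.4549078832467, 'cy': 202.3019265754672, 'world_to_cam': array([[-0.91945544, -0.39276054, -0.01846201,  0.47885352],
       [ 0.18366218, -0.47052347,  0.86306191, -0.16610528],
       [-0.34766347,  0.7901562 ,  0.50476062, -0.7853377 ],
       [ 0.        ,  0.        ,  0.        ,  1.        ]])}
{'fx': 451.00485735336343, 'fy': 451.00485735336343, 'cx': 319.9885750068645, 'cy': 200.98043395211786, 'world_to_cam': array([[ 0.02421197, -0.99970357, -0.00256076, -0.01107574],
       [ 0.99467001,  0.02383309,  0.10031731, -0.53947161],
       [-0.10022654, -0.00497599,  0.9949522 , -1.29288774],
       [ 0.        ,  0.        ,  0.        ,  1.        ]])}
```

View pics/top0.png

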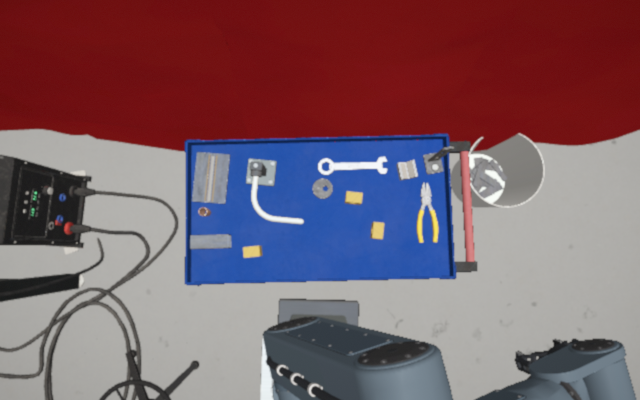

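View pics/side0.png

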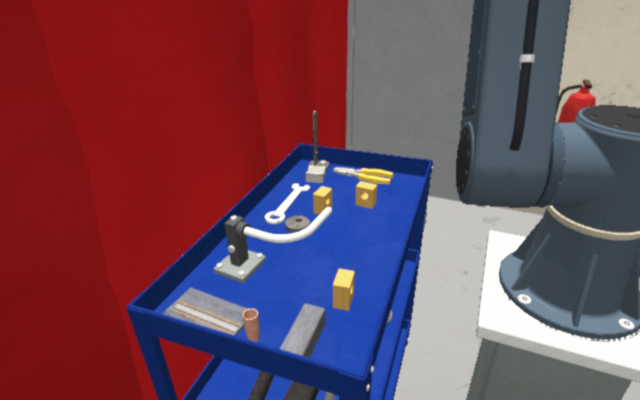

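The top view shows three brass blocks, at (252,252), (354,198) and (377,230). World -y, the robot's right, is picture right, so (377,230) fits "farthest right". The stand's post is at about (258,168), with the leg coming toward the robot and the free leg running right to a tip at about (302,221). I'll measure these and confirm in a crop.

```bash
python3 - <<'E'
from h import *
for n in('top','side'):
    p=np.load(n+'0_p.npy'); d=np.load(n+'0.npy'); W=cloud(n,d); np.save(n+'0_W.npy',W)
    hsv=cv2.cvtColor(p,cv2.COLOR_RGB2HSV)
    m=cv2.inRange(hsv,(15,110,80),(32,255,255))
    k,l,s,c=cv2.connectedComponentsWithStats(m)
    for i in range(1,k):
        if s[i,4]<60: continue
        q=W[l==i]; q=q[np.isfinite(q).all(1)]; print(n,c[i].round(1),s[i],'med',np.median(q,0).round(4),'zmax',np.percentile(q[:,2],95).round(4))
        if n=='top':
            t=q[q[:,2]>np.percentile(q[:,2],95)-0.012]
            r=cv2.minAreaRect(t[:,:2].astype(np.float32)*1000); print('   toprect mm',r,len(t))
p=np.load('top0_p.npy');a=cv2.resize(p[130:290,180:470],None,fx=2.7,fy=2.7,interpolation=cv2.INTER_CUBIC);cv2.imwrite('pics/crop_top.png',a[:,:,::-1])
p=np.load('side0_p.npy');a=cv2.resize(p[150:310,200:430],None,fx=3.4,fy=3.4,interpolation=cv2.INTER_CUBIC);cv2.imwrite('pics/crop_side.png',a[:,:,::-1])
E
```

```text
top [353.1 197.9] [346 192  15  12 150] med [ 0.5477 -0.0927  0.0548] zmax 0.0597
   toprect mm ((550.3997802734375, -93.056884765625), (41.66923141479492, 26.438533782958984), 84.49115753173828) 133
top [419.5 225.8] [417 210   6  32 135] med [ 0.4739 -0.2923  0.0161] zmax 0.0214
   toprect mm ((424.4954833984375, -166.71434020996094), (86.95354461669922, 314.1422424316406), 21.534469604492188) 128
top [434.2 225.8] [430 211   8  31 129] med [ 0.4749 -0.3345  0.0164] zmax 0.0224
   toprect mm ((475.4530944824219, -335.37823486328125), (88.74998474121094, 17.47484588623047), 6.907939910888672) 125
top [376.7 230.1] [371 223  12  15 152] med [ 0.4577 -0.1619  0.0548] zmax 0.0596
   toprect mm ((457.126708984375, -162.02113342285156), (28.41038703918457, 41.535343170166016), 85.16279602050781) 151
top [251.9 251.2] [244 247  17  10 148] med [0.3895 0.1912 0.0553] zmax 0.0597
   toprect mm ((400.92340087890625, 105.37506103515625), (24.631786346435547, 219.7516326904297), 7.752796649932861) 134
side [374.8 175.3] [358 168  35  16 379] med [ 0.4761 -0.3264  0.0119] zmax 0.0178
side [365.7 194. ] [357 182  19  25 414] med [ 0.4552 -0.1537  0.0343] zmax 0.056
side [321.7 199.1] [314 187  17  26 349] med [ 0.5469 -0.0771  0.0414] zmax 0.0562
side [343.1 288.9] [334 270  20  40 657] med [0.384  0.212  0.0468] zmax 0.0563
```

View pics/crop_top.png

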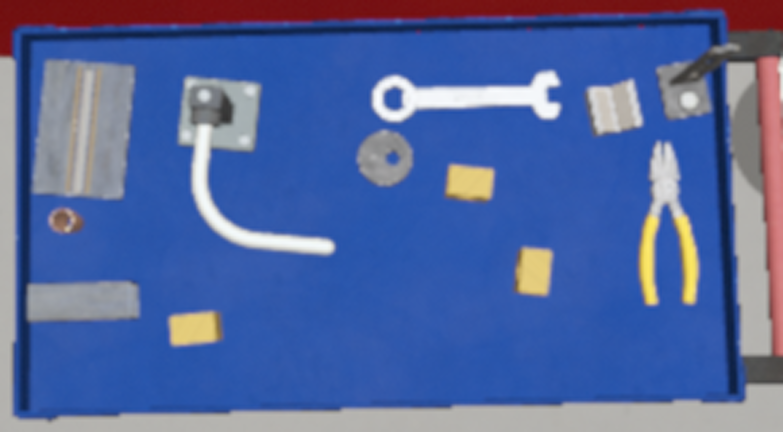

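View pics/crop_side.png

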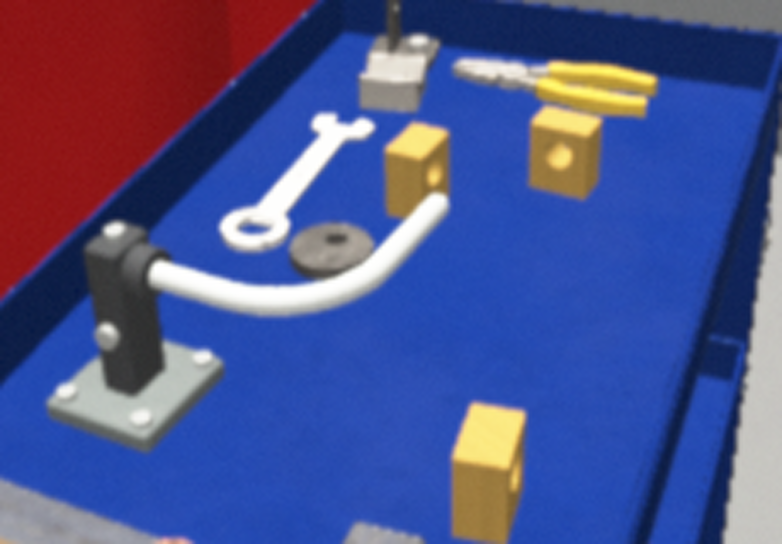

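The crops confirm it. The block at (377,230) top and (366,194) side is the one farthest right, at y≈-0.16 against -0.09 and +0.19. Its bore points along about ±y, and it is separate from the pliers. Next I'll measure the stand from the bar's midline in both views.

```bash
cat >> h.py <<'E'
def ray(n,uv,z):
    m=manip.camera_model(n); uv=np.atleast_2d(uv).astype(float)
    T=np.linalg.inv(np.array(m['world_to_cam'])); o=T[:3,3]
    D=np.stack([(uv[:,0]-m['cx'])/m['fx'],-(uv[:,1]-m['cy'])/m['fy'],-np.ones(len(uv))],-1)@T[:3,:3].T
    return o+D*((z-o[2])/D[:,2])[:,None]
def proj(n,P):
    m=manip.camera_model(n); P=np.atleast_2d(P); c=np.c_[P,np.ones(len(P))]@np.array(m['world_to_cam']).T
    return np.stack([m['cx']+m['fx']*c[:,0]/-c[:,2], m['cy']-m['fy']*c[:,1]/-c[:,2]],-1)
def barpath(q):  # stand-frame xy -> signed distance to axis path (m)
    x,y=q[:,0],q[:,1]
    r=np.hypot(x+.075,y+.065)-.065
    return np.where(y<-.065,-(x+.140),np.where(x>-.075,y,r))
E
python3 - <<'E'
from h import *
from scipy.optimize import least_squares
allp={}
for n,box in(('top',(240,165,310,228)),('side',(238,195,335,250))):
    p=np.load(n+'0_p.npy'); W=np.load(n+'0_W.npy'); hsv=cv2.cvtColor(p,cv2.COLOR_RGB2HSV)
    m=cv2.inRange(hsv,(0,0,150),(180,60,255)); mm=np.zeros_like(m); x0,y0,x1,y1=box; mm[y0:y1,x0:x1]=m[y0:y1,x0:x1]
    k,l,s,c=cv2.connectedComponentsWithStats(mm)
    i=1+np.argmax(s[1:,4]); print(n,s[i],c[i]); m=(l==i)
    q=W[m]; print('z med',np.median(q[:,2]),np.percentile(q[:,2],[5,95]))
    v,u=np.nonzero(m); P=ray(n,np.c_[u,v],.1)   # all silhouette pixels: symmetric about axis
    allp[n]=P
    # table check
    print('extent x',P[:,0].min(),P[:,0].max(),'y',P[:,1].min(),P[:,1].max())
def fit(P):
    def res(t):
        c,s=np.cos(t[2]),np.sin(t[2]); d=P[:,:2]-t[:2]; return barpath(np.c_[c*d[:,0]+s*d[:,1],-s*d[:,0]+c*d[:,1]])
    o=least_squares(res,[.6,.15,0]); print('stand',o.x.round(4),'rms',np.sqrt(np.mean(o.fun**2)).round(4))
    t=o.x;c,s=np.cos(t[2]),np.sin(t[2]);R=np.array([[c,-s],[s,c]])
    d=(P[:,:2]-t[:2])@R
    print('  min stand y (tip -.145)',d[:,1].min(),'max x (ring front -.027)',d[:,0].max()); return t
for n in allp: 
    t=fit(allp[n]); R=np.array([[np.cos(t[2]),-np.sin(t[2])],[np.sin(t[2]),np.cos(t[2])]]); print('  tip',t[:2]+R@[-.14,-.145])
fit(np.vstack([allp['top'],allp['side']]))
# block
for n,bl in(('top',(365,216,390,246)),('side',(350,176,382,212))):
    p=np.load(n+'0_p.npy'); hsv=cv2.cvtColor(p,cv2.COLOR_RGB2HSV)
    x0,y0,x1,y1=bl; print(n); print(hsv[y0+4:y1-4,x0:x1,2] if n=='top' else '')
E
```

```text
top [246 165  58  59 815] [266.60490798 195.11779141]
z med 0.10157076211371652 [0.00167177 0.10942443]
extent x 0.4693915599042981 0.6300104062486882 y 0.04688202615095178 0.20884105057563465
side [244 207  88  36 943] [291.05514316 229.0795334 ]
z med 0.10295677407682108 [0.00234879 0.10739888]
extent x 0.46690648107005495 0.6047598527628328 y 0.03752347025698721 0.19431953681343028
stand [ 0.6447  0.1479 -0.3851] rms 0.017
  min stand y (tip -.145) -0.15806716615433453 max x (ring front -.027) -0.006650584438727841
  tip [0.46046476 0.06606436]
stand [ 0.6461  0.1679 -0.2293] rms 0.0128
  min stand y (tip -.145) -0.16568552165529515 max x (ring front -.027) -0.040984659508698625
  tip [0.4768559  0.05854379]
stand [ 0.6469  0.1545 -0.3241] rms 0.0156
  min stand y (tip -.145) -0.16538912634823635 max x (ring front -.027) -0.008020252355257078
top
[[172 172 172 173 172 173 174 173 173 174 174 173 173 173 174 174 174 175
  175 176 175 175 175 174 174]
 [172 172 172 172 172 173 173 162 157 162 164 166 167 170 172 172 172 173
  174 175 175 175 175 174 174]
 [172 172 172 172 172 172 16
[... 1377 characters left out ...]
8 229 229 229 229 228 227 224 206
  161 173 173 173 173 172 171]
 [174 174 174 174 161 120 132 196 223 227 228 229 229 229 229 228 225 200
  163 173 173 173 173 173 172]
 [173 174 174 173 161 123 127 181 209 214 220 225 226 226 226 226 224 195
  166 174 174 174 174 174 173]
 [174 174 173 174 168 154 142 136 161 170 180 190 194 197 199 203 203 172
  168 175 174 174 175 174 173]
 [174 173 173 173 174 173 172 167 162 162 157 151 149 149 147 147 152 163
  172 175 174 174 174 174 174]
 [174 173 173 173 174 175 175 174 173 173 173 172 172 171 171 172 173 174
  175 175 175 174 175 175 175]
 [173 173 173 173 174 174 174 174 175 174 175 174 174 174 174 175 175 174
  175 175 174 174 174 174 174]]
side
```

```bash
cat > fit.py <<'E'
from h import *
from scipy.optimize import least_squares
def fit(P,x0=(.6,.15,-.1)):
    def res(t):
        c,s=np.cos(t[2]),np.sin(t[2]); d=P[:,:2]-t[:2]; return barpath(np.c_[c*d[:,0]+s*d[:,1],-s*d[:,0]+c*d[:,1]])
    o=least_squares(res,x0,loss='soft_l1',f_scale=.006); t=o.x;c,s=np.cos(t[2]),np.sin(t[2]);R=np.array([[c,-s],[s,c]])
    d=(P[:,:2]-t[:2])@R
    print('stand',t.round(4),'rms',np.sqrt(np.mean(res(t)**2)).round(4),'minY(-.145)',d[:,1].min().round(4),'maxX(-.027)',d[:,0].max().round(4),'tip',(t[:2]+R@[-.14,-.145]).round(4)); return t
if __name__=='__main__':
    allp={}
    for n,box in(('top',(240,165,310,228)),('side',(238,195,335,250))):
        p=np.load(n+'0_p.npy'); W=np.load(n+'0_W.npy'); hsv=cv2.cvtColor(p,cv2.COLOR_RGB2HSV)
        m=cv2.inRange(hsv,(0,0,140),(180,70,255)); mm=np.zeros_like(m); x0,y0,x1,y1=box; mm[y0:y1,x0:x1]=m[y0:y1,x0:x1]
        if n=='top': mm[165:187,262:]=0; mm[:176]=0
        k,l,s,c=cv2.connectedComponentsWithStats(mm); i=1+np.argmax(s[1:,4]); m=l==i
        v,u=np.nonzero(m); P=ray(n,np.c_[u,v],.1); allp[n]=P; print(n,s[i]); fit(P)
        b=p.copy(); b[m]=(255,0,255); cv2.imwrite(f'pics/m_{n}.png',cv2.resize(b[150:310,180:380],None,fx=4,fy=4,interpolation=0)[:,:,::-1])
    fit(np.vstack(list(allp.values())))
    # block top face, top view (bright face), and whole outline in side
    p=np.load('top0_p.npy'); hsv=cv2.cvtColor(p,cv2.COLOR_RGB2HSV); m=np.zeros(p.shape[:2],np.uint8)
    m[216:246,365:390]=((hsv[216:246,365:390,0]<40)&(hsv[216:246,365:390,2]>205)); v,u=np.nonzero(m)
    P=ray('top',np.c_[u,v],.056); r=cv2.minAreaRect((P[:,:2]*1000).astype(np.float32)); print('block top',P.mean(0).round(4),r)
    C=np.cov(P[:,:2].T); w,V=np.linalg.eigh(C); print('axes',np.degrees(np.arctan2(V[1],V[0])),np.sqrt(12*w))
E
python3 fit.py
```

```text
top [246 176  58  48 589]
stand [ 0.6231  0.1835 -0.0478] rms 0.0075 minY(-.145) -0.1436 maxX(-.027) -0.0248 tip [0.4764 0.0453]
side [ 244  207   88   36 1024]
stand [ 0.6431  0.1697 -0.2043] rms 0.0152 minY(-.145) -0.1645 maxX(-.027) -0.0378 tip [0.4766 0.0561]
stand [ 0.6359  0.175  -0.1521] rms 0.0138 minY(-.145) -0.1612 maxX(-.027) -0.0302 tip [0.4756 0.0529]
block top [ 0.4577 -0.1642  0.056 ] ((457.7391357421875, -165.1328582763672), (40.049041748046875, 28.457120895385742), 0.712020218372345)
axes [-98.48931632 171.51068368] [0.02736327 0.04248523]
```

View pics/m_top.png

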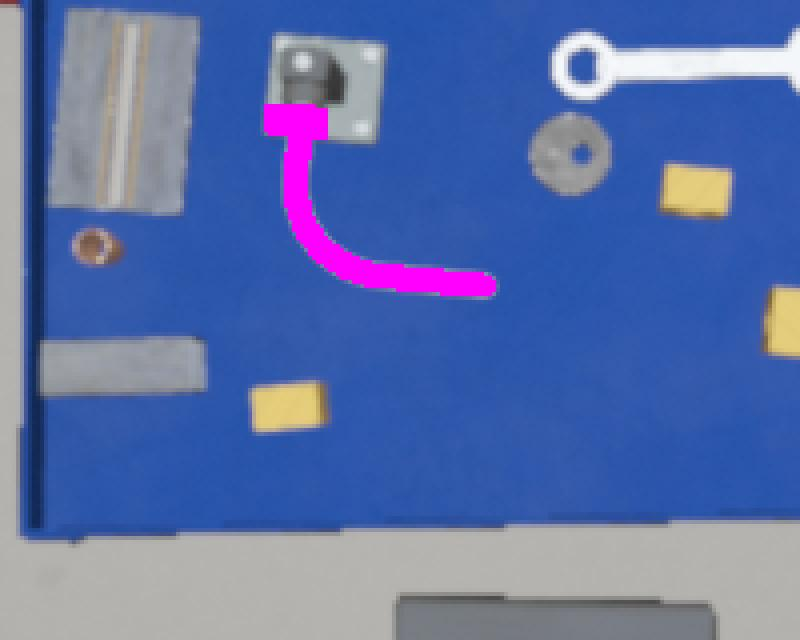

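View pics/m_side.png

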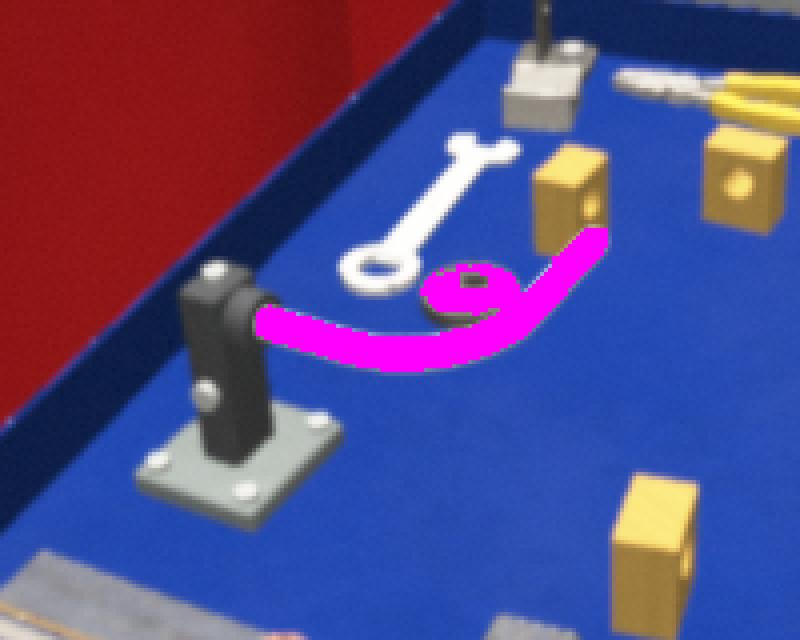

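The top mask caught the base's corner (rows below 186), and the side mask caught the disc at (297,222). I'll cut both and refit.

```bash
sed -i "s/if n=='top': .*/if n=='top': mm[:187]=0\n        else: mm[hsv[...,2]<188]=0/" fit.py; python3 fit.py
```

```text
top [251 187  53  37 443]
stand [ 0.6245  0.1816 -0.0655] rms 0.0049 minY(-.145) -0.1444 maxX(-.027) -0.0571 tip [0.4753 0.0461]
side [244 207  88  34 642]
stand [ 0.6263  0.1754 -0.0712] rms 0.0056 minY(-.145) -0.1483 maxX(-.027) -0.023 tip [0.4764 0.0408]
stand [ 0.6259  0.1771 -0.0765] rms 0.0057 minY(-.145) -0.1506 maxX(-.027) -0.0224 tip [0.4753 0.0432]
block top [ 0.4577 -0.1642  0.056 ] ((457.7391357421875, -165.1328582763672), (40.049041748046875, 28.457120895385742), 0.712020218372345)
axes [-98.48931632 171.51068368] [0.02736327 0.04248523]
```

View pics/m_side.png

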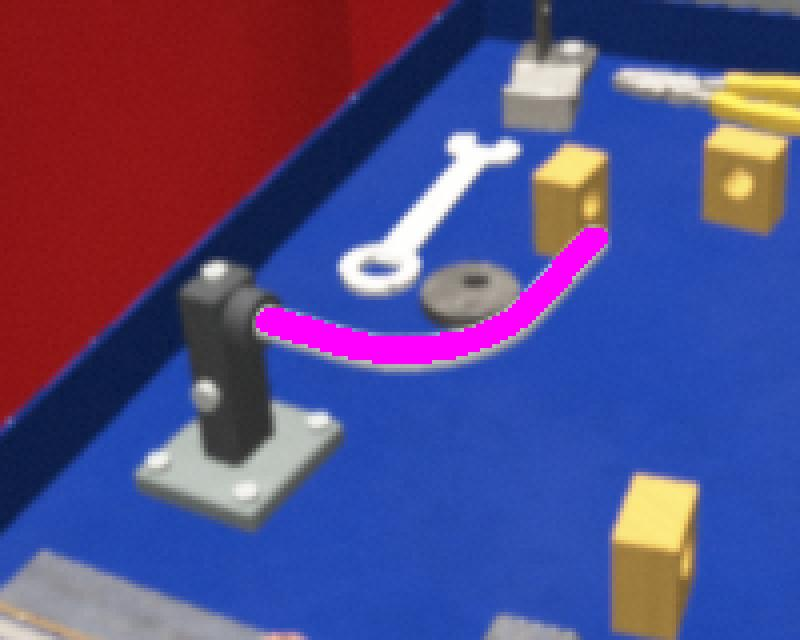

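```bash
sed -i "s/else: mm\[.*/else: mm[:,283:314]=0/; s/i=1+np.argmax(s\[1:,4\]); m=l==i/m=np.isin(l,[j for j in range(1,k) if s[j,4]>100])/; s/print(n,s\[i\]); fit(P)/print(n,m.sum()); fit(P)/" fit.py; python3 fit.py
```

```text
top 443
stand [ 0.6245  0.1816 -0.0655] rms 0.0049 minY(-.145) -0.1444 maxX(-.027) -0.0571 tip [0.4753 0.0461]
side 746
stand [ 0.699   0.1306 -0.6267] rms 0.0315 minY(-.145) -0.208 maxX(-.027) -0.0551 tip [0.5006 0.0953]
stand [ 0.6309  0.1734 -0.119 ] rms 0.0339 minY(-.145) -0.1543 maxX(-.027) -0.0256 tip [0.4747 0.0461]
block top [ 0.4577 -0.1642  0.056 ] ((457.7391357421875, -165.1328582763672), (40.049041748046875, 28.457120895385742), 0.712020218372345)
axes [-98.48931632 171.51068368] [0.02736327 0.04248523]
```

View pics/m_side.png

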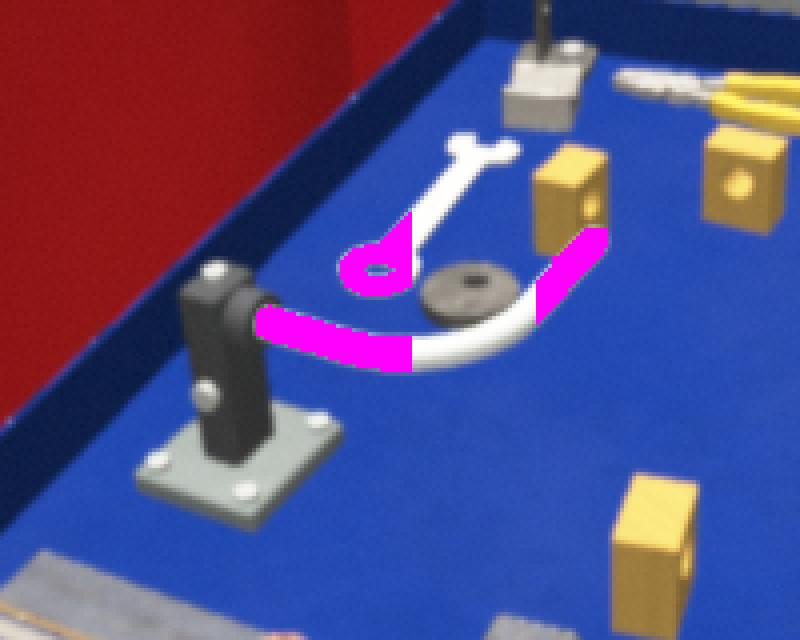

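```bash
sed -i "s/else: mm\[.*/else: mm[:,283:314]=0; mm[:226,:283]=0; mm[:225,:270]=0/; s/mm\[:226,:283\]=0; //" fit.py; python3 fit.py; sed -i "s/mm\[:225,:270\]=0/mm[:225,:283]=0/" fit.py; python3 fit.py
python3 - <<'E'
from h import *
for n in('top','side'):
    p=np.load(n+'0_p.npy'); W=np.load(n+'0_W.npy'); h=cv2.cvtColor(p,cv2.COLOR_RGB2HSV)
    q=W[(h[...,0]>105)&(h[...,0]<125)&(h[...,1]>150)&(h[...,2]>100)&(abs(W[...,0]-.5)<.12)&(abs(W[...,1])<.15)]
    print(n,'table z',np.percentile(q[:,2],[10,50,90]))
E
```

```text
top 443
stand [ 0.6245  0.1816 -0.0655] rms 0.0049 minY(-.145) -0.1444 maxX(-.027) -0.0571 tip [0.4753 0.0461]
side 702
stand [ 0.6874  0.1365 -0.5589] rms 0.0312 minY(-.145) -0.1978 maxX(-.027) -0.0506 tip [0.4918 0.0878]
stand [ 0.629   0.176  -0.0969] rms 0.0321 minY(-.145) -0.1536 maxX(-.027) -0.0236 tip [0.4756 0.0452]
block top [ 0.4577 -0.1642  0.056 ] ((457.7391357421875, -165.1328582763672), (40.049041748046875, 28.457120895385742), 0.712020218372345)
axes [-98.48931632 171.51068368] [0.02736327 0.04248523]
top 443
stand [ 0.6245  0.1816 -0.0655] rms 0.0049 minY(-.145) -0.1444 maxX(-.027) -0.0571 tip [0.4753 0.0461]
side 523
stand [ 0.621   0.1794 -0.0414] rms 0.0068 minY(-.145) -0.1486 maxX(-.027) -0.0159 tip [0.4752 0.0403]
stand [ 0.6231  0.1797 -0.0589] rms 0.0061 minY(-.145) -0.1515 maxX(-.027) -0.0178 tip [0.4748 0.0432]
block top [ 0.4577 -0.1642  0.056 ] ((457.7391357421875, -165.1328582763672), (40.049041748046875, 28.457120895385742), 0.712020218372345)
axes [-98.48931632 171.51068368] [0.02736327 0.04248523]
top table z [-0.00438129 -0.00079773  0.00285683]
side table z [-0.00217836 -0.00096671  0.00032328]
```

Stand fits from the two views agree within a few mm: about (0.623, 0.180), yaw about -0.06, tip about (0.475, 0.044). The block is at about (0.458, -0.164) with its x axis at about -5°. I'll check obstacle heights, then write a row-planning helper.

```bash
cat > plan.py <<'E'
from h import *
import sys
from scipy.spatial.transform import Rotation as Ro
def st():
    o=manip.observe(); q=o['tool_rot']; R=Ro.from_quat([q[1],q[2],q[3],q[0]]).as_matrix()
    print('t %.2f'%o['time_s'],'pos',o['eef_pos'].round(4),'yawx %.2f deg'%np.degrees(np.arctan2(R[1,0],R[0,0])),'tilt z',R[:,2].round(4),'F',o['force'].round(1),'T',o['torque'].round(2),'open %.3f'%o['opening'],'q',o['joint_positions'].round(2))
    return o,R
def Rt(yaw): # tool down with x yaw
    c,s=np.cos(yaw),np.sin(yaw); return np.array([[c,s,0],[s,-c,0],[0,0,-1.]])
def rows(path,yaws,R0=None,p0=None):
    """path list of TCP points, yaws (rad); print rows in tool axes"""
    o,R=st(); p=o['eef_pos']
    for P,y in zip(path,yaws):
        T=Rt(y); d=R.T@(np.array(P)-p)*1000; w=Ro.from_matrix(R.T@T).as_rotvec()
        print(d.round(1).tolist(),w.round(3).tolist()); p=np.array(P);R=T
E
python3 - <<'E'
from plan import *
W=np.load('top0_W.npy')
for u,v in((468,180),(468,240),(466,147),(435,155),(440,145),(450,270),(319,140)): print((u,v),W[v,u].round(3))
o,R=st()
p0=o['eef_pos'];p1=np.array([.458,-.164,.18]);y0=np.arctan2(R[1,0],R[0,0]);y1=np.radians(85)
n=16;f=np.arange(1,n+1)/n
rows([p0+(p1-p0)*a for a in f],[y0+(y1-y0)*a for a in f])
E
```

```text
(468, 180) [ 0.613 -0.434  0.019]
(468, 240) [ 0.436 -0.432  0.019]
(466, 147) [ 0.711 -0.427  0.024]
(435, 155) [ 0.669 -0.316  0.101]
(440, 145) [ 0.721 -0.356  0.   ]
(450, 270) [ 0.348 -0.38   0.018]
(319, 140) [0.723 0.009 0.018]
t 0.10 pos [ 0.1791 -0.5197  0.2478] yawx 19.01 deg tilt z [-3.e-04  1.e-03 -1.e+00] F [-1.  -0.3 -0. ] T [0.02 0.03 0.04] open 0.997 q [-1.32  0.35  1.65 -0.    1.14 -0.08]
t 0.10 pos [ 0.1791 -0.5197  0.2478] yawx 19.01 deg tilt z [-3.e-04  1.e-03 -1.e+00] F [-1.  -0.3 -0. ] T [0.02 0.03 0.04] open 0.997 q [-1.32  0.35  1.65 -0.    1.14 -0.08]
[23.7, -15.3, 4.3] [-0.001, -0.0, -0.072]
[24.8, -13.6, 4.2] [0.0, 0.0, -0.072]
[25.7, -11.8, 4.2] [0.0, 0.0, -0.072]
[26.5, -9.9, 4.2] [0.0, 0.0, -0.072]
[27.1, -8.0, 4.2] [0.0, 0.0, -0.072]
[27.6, -6.0, 4.2] [0.0, 0.0, -0.072]
[28.0, -4.0, 4.2] [0.0, 0.0, -0.072]
[28.2, -2.0, 4.2] [0.0, 0.0, -0.072]
[28.3, 0.0, 4.2] [0.0, 0.0, -0.072]
[28.2, 2.1, 4.2] [0.0, 0.0, -0.072]
[28.0, 4.1, 4.2] [0.0, 0.0, -0.072]
[27.6, 6.1, 4.2] [0.0, 0.0, -0.072]
[27.1, 8.1, 4.2] [0.0, 0.0, -0.072]
[26.4, 10.0, 4.2] [0.0, 0.0, -0.072]
[25.6, 11.9, 4.2] [0.0, 0.0, -0.072]
[24.7, 13.7, 4.2] [0.0, 0.0, -0.072]
```

Request:
step_arm --steps '[[[24,-15,4],[0,0,-0.072],-1],[[25,-14,4],[0,0,-0.072],-1],[[26,-12,4],[0,0,-0.072],-1],[[26,-10,4],[0,0,-0.072],-1],[[27,-8,4],[0,0,-0.072],-1],[[28,-6,4],[0,0,-0.072],-1],[[28,-4,4],[0,0,-0.072],-1],[[28,-2,4],[0,0,-0.072],-1],[[28,0,4],[0,0,-0.072],-1],[[28,2,4],[0,0,-0.072],-1]]'

```text
time_s: 0.93
eef_pos: [0.354, -0.288, 0.2043]
tool_rot: [-0.002, 0.859, 0.512, -0.0]
force: [1.1, -0.6, -0.1]
opening: 1.005
```

```bash
cat > to.py <<'E'
# usage: to.py x y z yawdeg n : straight-line rows
from plan import *
x,y,z,yd,n=map(float,sys.argv[1:6]); n=int(n)
o,R=st(); p0=o['eef_pos'];p1=np.array([x,y,z]);y0=np.arctan2(R[1,0],R[0,0]);y1=np.radians(yd)
f=np.arange(1,n+1)/n; rows([p0+(p1-p0)*a for a in f],[y0+(y1-y0)*a for a in f])
E
python3 to.py .458 -.164 .13 85 10
```

```text
t 0.93 pos [ 0.354  -0.288   0.2043] yawx 61.64 deg tilt z [-0.0023  0.0025 -1.    ] F [ 1.1 -0.6 -0.1] T [-0.03 -0.05  0.04] open 1.005 q [-0.79  0.24  1.93  0.    0.98 -0.29]
t 0.93 pos [ 0.354  -0.288   0.2043] yawx 61.64 deg tilt z [-0.0023  0.0025 -1.    ] F [ 1.1 -0.6 -0.1] T [-0.03 -0.05  0.04] open 1.005 q [-0.79  0.24  1.93  0.    0.98 -0.29]
[15.8, 3.3, 7.4] [-0.003, -0.001, -0.041]
[15.7, 3.9, 7.4] [0.0, 0.0, -0.041]
[15.5, 4.5, 7.4] [0.0, 0.0, -0.041]
[15.3, 5.2, 7.4] [0.0, 0.0, -0.041]
[15.1, 5.8, 7.4] [0.0, 0.0, -0.041]
[14.9, 6.4, 7.4] [0.0, 0.0, -0.041]
[14.6, 7.0, 7.4] [0.0, 0.0, -0.041]
[14.3, 7.6, 7.4] [0.0, 0.0, -0.041]
[14.0, 8.2, 7.4] [0.0, 0.0, -0.041]
[13.6, 8.7, 7.4] [0.0, 0.0, -0.041]
```

Tracking is good, about 5% short.

Request:
step_arm --steps '[[[17,3,8],[-0.003,0,-0.044],-1],[[17,4,8],[0,0,-0.044],-1],[[17,5,8],[0,0,-0.044],-1],[[17,6,8],[0,0,-0.044],-1],[[16,6,8],[0,0,-0.043],-1],[[16,7,8],[0,0,-0.043],-1],[[15,7,8],[0,0,-0.043],-1],[[14,8,7],[0,0,-0.042],-1],[[12,8,5],[0,0,-0.042],-1],[[7,5,4],[0,0,-0.02],-1]]'

```text
time_s: 1.77
eef_pos: [0.4597, -0.1518, 0.1275]
tool_rot: [-0.002, 0.727, 0.687, 0.0]
force: [1.0, -1.1, -0.1]
opening: 1.0
```

```bash
python3 - <<'E'
from h import *
shot('side','side1');
p,d=shot('top','top1')
p=np.load('side1_p.npy');cv2.imwrite('pics/crop1.png',cv2.resize(p[100:260,280:480],None,fx=4,fy=4,interpolation=cv2.INTER_CUBIC)[:,:,::-1])
E
python3 to.py .458 -.164 .036 85 10
```

```text
t 1.87 pos [ 0.4593 -0.152   0.1274] yawx 86.64 deg tilt z [-0.0031  0.0032 -1.    ] F [-1.1 -0.1 -0.1] T [0.01 0.03 0.02] open 1.000 q [-0.42  0.41  1.92  0.    0.82 -0.36]
t 1.87 pos [ 0.4593 -0.152   0.1274] yawx 86.64 deg tilt z [-0.0031  0.0032 -1.    ] F [-1.1 -0.1 -0.1] T [0.01 0.03 0.02] open 1.000 q [-0.42  0.41  1.92  0.    0.82 -0.36]
[-1.2, -0.0, 9.1] [-0.003, -0.003, 0.003]
[-1.2, -0.1, 9.1] [0.0, 0.0, 0.003]
[-1.2, -0.1, 9.1] [0.0, 0.0, 0.003]
[-1.2, -0.1, 9.1] [0.0, 0.0, 0.003]
[-1.2, -0.0, 9.1] [0.0, 0.0, 0.003]
[-1.2, -0.0, 9.1] [0.0, 0.0, 0.003]
[-1.2, -0.0, 9.1] [0.0, 0.0, 0.003]
[-1.2, -0.0, 9.1] [0.0, 0.0, 0.003]
[-1.2, -0.0, 9.1] [0.0, 0.0, 0.003]
[-1.2, -0.0, 9.1] [0.0, 0.0, 0.003]
```

View pics/crop1.png

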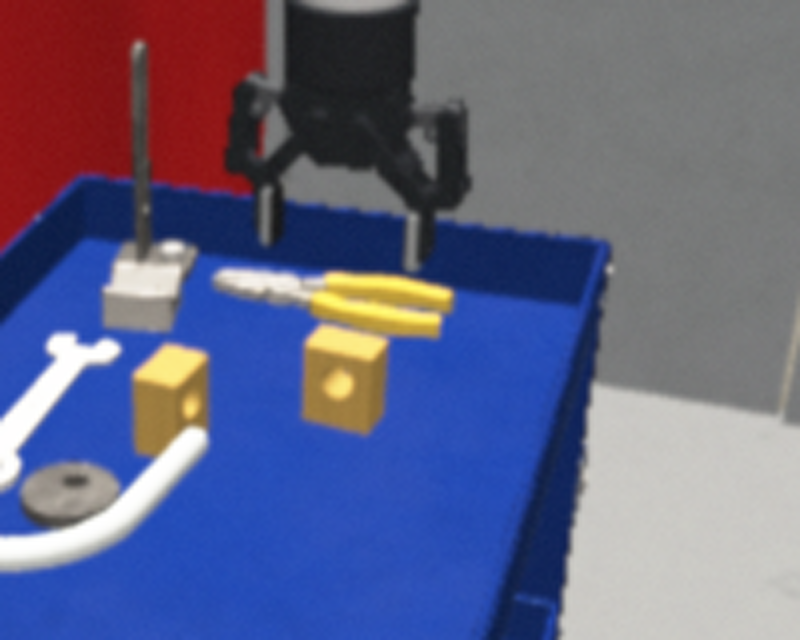

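The gripper is above the target block (crop (345,380)), with the fingers either side along x. Descending.

Request:
step_arm --steps '[[[-3,0,10],[-0.003,-0.003,0.006],-1],[[-3,0,11],[0,0,0.006],-1],[[-3,0,11],[0,0,0.006],-1],[[-3,0,11],[0,0,0.004],-1],[[-1,0,11],[0,0,0],-1],[[0,0,11],[0,0,0],-1],[[0,0,11],[0,0,0],-1],[[0,0,10],[0,0,0],-1],[[0,0,5],[0,0,0],-1],[[0,0,2],[0,0,0],-1]]'

```text
time_s: 2.7
eef_pos: [0.4556, -0.172, 0.0302]
tool_rot: [0.001, 0.741, 0.672, -0.0]
force: [-0.6, 0.5, 0.6]
opening: 1.001
```

```bash
python3 to.py .458 -.164 .036 85 2
```

```text
t 2.70 pos [ 0.4556 -0.172   0.0302] yawx 84.42 deg tilt z [ 0.0011 -0.0014 -1.    ] F [-0.6  0.5  0.6] T [ 0.01 -0.   -0.01] open 1.001 q [-0.46  0.59  1.95 -0.    0.6  -0.36]
t 2.70 pos [ 0.4556 -0.172   0.0302] yawx 84.42 deg tilt z [ 0.0011 -0.0014 -1.    ] F [-0.6  0.5  0.6] T [ 0.01 -0.   -0.01] open 1.001 q [-0.46  0.59  1.95 -0.    0.6  -0.36]
[4.1, 0.8, -2.9] [0.001, 0.001, -0.005]
[4.1, 0.8, -2.9] [0.0, 0.0, -0.005]
```

Request:
step_arm --steps '[[[4,1,-4],[0,0,-0.005],-1],[[3,0,-2],[0,0,-0.003],-1],[[0,0,0],[0,0,0],-1],[[0,0,0],[0,0,0],0.3],[[0,0,0],[0,0,0],1],[[0,0,0],[0,0,0],1],[[0,0,0],[0,0,0],1],[[0,0,0],[0,0,0],1],[[0,0,0],[0,0,0],1],[[0,0,0],[0,0,0],1]]' --force 40

```text
time_s: 3.53
eef_pos: [0.458, -0.1648, 0.0386]
tool_rot: [0.002, 0.738, 0.675, 0.0]
force: [0.4, -0.1, 1.9]
opening: 0.533
```

```bash
python3 to.py .458 -.164 .036 85 1
```

```text
t 3.53 pos [ 0.458  -0.1648  0.0386] yawx 84.89 deg tilt z [ 0.0033 -0.0024 -1.    ] F [ 0.4 -0.1  1.9] T [ 0.14 -0.03  0.  ] open 0.533 q [-0.44  0.57  1.95 -0.    0.61 -0.35]
t 3.53 pos [ 0.458  -0.1648  0.0386] yawx 84.89 deg tilt z [ 0.0033 -0.0024 -1.    ] F [ 0.4 -0.1  1.9] T [ 0.14 -0.03  0.  ] open 0.533 q [-0.44  0.57  1.95 -0.    0.61 -0.35]
[0.8, -0.1, 2.6] [0.003, 0.002, -0.002]
```

Gripped: the opening of 0.533 × 85 is 45 mm, which matches. The bore is 4.6 mm below the TCP. Lifting, then going to just before the tip.

```bash
python3 - <<'E'
from plan import *
o,R=st(); p=o['eef_pos']; y0=np.arctan2(R[1,0],R[0,0]); y1=np.radians(86.6)
a=p+[0,0,.066]; b=np.array([.472,-.001,.1046])
P=[p+(a-p)*f for f in (.15,.4,.7,1)]; Y=[y0]*4
n=12
for i in range(1,n+1): P.append(a+(b-a)*i/n); Y.append(y0+(y1-y0)*i/n)
rows(P,Y)
E
```

```text
t 3.53 pos [ 0.458  -0.1648  0.0386] yawx 84.89 deg tilt z [ 0.0033 -0.0024 -1.    ] F [ 0.4 -0.1  1.9] T [ 0.14 -0.03  0.  ] open 0.533 q [-0.44  0.57  1.95 -0.    0.61 -0.35]
t 3.53 pos [ 0.458  -0.1648  0.0386] yawx 84.89 deg tilt z [ 0.0033 -0.0024 -1.    ] F [ 0.4 -0.1  1.9] T [ 0.14 -0.03  0.  ] open 0.533 q [-0.44  0.57  1.95 -0.    0.61 -0.35]
[-0.0, 0.0, -9.9] [0.003, 0.002, 0.0]
[0.0, 0.0, -16.5] [0.0, 0.0, 0.0]
[0.0, 0.0, -19.8] [0.0, 0.0, 0.0]
[0.0, 0.0, -19.8] [0.0, 0.0, 0.0]
[13.7, -0.1, 0.0] [0.0, 0.0, -0.002]
[13.7, -0.0, 0.0] [0.0, 0.0, -0.002]
[13.7, 0.0, 0.0] [0.0, 0.0, -0.002]
[13.7, 0.0, 0.0] [0.0, 0.0, -0.002]
[13.7, 0.1, 0.0] [0.0, 0.0, -0.002]
[13.7, 0.1, 0.0] [0.0, 0.0, -0.002]
[13.7, 0.1, 0.0] [0.0, 0.0, -0.002]
[13.7, 0.2, 0.0] [0.0, 0.0, -0.002]
[13.7, 0.2, 0.0] [0.0, 0.0, -0.002]
[13.7, 0.2, 0.0] [0.0, 0.0, -0.002]
[13.7, 0.3, 0.0] [0.0, 0.0, -0.002]
[13.7, 0.3, 0.0] [0.0, 0.0, -0.002]
```

Request:
step_arm --steps '[[[0,0,-10],[0.003,0.002,0],1],[[0,0,-16],[0,0,0],1],[[0,0,-18],[0,0,0],1],[[0,0,-14],[0,0,0],1],[[8,0,-4],[0,0,-0.002],1],[[14,0,0],[0,0,-0.002],1],[[14,0,0],[0,0,-0.002],1],[[14,0,0],[0,0,-0.002],1],[[14,0,0],[0,0,-0.002],1],[[14,0,0],[0,0,-0.002],1]]'

```text
time_s: 4.37
eef_pos: [0.4627, -0.0833, 0.1001]
tool_rot: [-0.002, 0.735, 0.678, -0.001]
force: [-0.4, 0.7, -2.8]
opening: 0.53
```

```bash
python3 to.py .472 -.001 .1046 86.6 8
```

```text
t 4.37 pos [ 0.4627 -0.0833  0.1001] yawx 85.38 deg tilt z [-0.0042  0.0021 -1.    ] F [-0.4  0.7 -2.8] T [ 0.   -0.03  0.01] open 0.530 q [-0.28  0.44  1.97  0.    0.74 -0.2 ]
t 4.37 pos [ 0.4627 -0.0833  0.1001] yawx 85.38 deg tilt z [-0.0042  0.0021 -1.    ] F [-0.4  0.7 -2.8] T [ 0.   -0.03  0.01] open 0.530 q [-0.28  0.44  1.97  0.    0.74 -0.2 ]
[10.3, 0.3, -0.6] [-0.004, -0.002, -0.003]
[10.3, 0.4, -0.6] [0.0, 0.0, -0.003]
[10.3, 0.4, -0.6] [0.0, 0.0, -0.003]
[10.3, 0.4, -0.6] [0.0, 0.0, -0.003]
[10.3, 0.4, -0.6] [0.0, 0.0, -0.003]
[10.3, 0.5, -0.6] [0.0, 0.0, -0.003]
[10.3, 0.5, -0.6] [0.0, 0.0, -0.003]
[10.3, 0.5, -0.6] [0.0, 0.0, -0.003]
```

Weight is about 2.8 N (0.29 kg), which is plausible.

Request:
step_arm --steps '[[[12,0,-1],[-0.004,-0.002,-0.003],1],[[12,0,-1],[0,0,-0.003],1],[[12,1,-1],[0,0,-0.003],1],[[11,1,-1],[0,0,-0.003],1],[[10,1,-1],[0,0,-0.003],1],[[9,1,0],[0,0,-0.003],1],[[5,0,0],[0,0,-0.002],1],[[2,0,0],[0,0,0],1],[[0,0,0],[0,0,0],1],[[0,0,0],[0,0,0],1]]'

```text
time_s: 5.2
eef_pos: [0.469, -0.0006, 0.1008]
tool_rot: [-0.003, 0.726, 0.687, -0.002]
force: [-0.5, -0.0, -2.5]
opening: 0.534
```

```bash
python3 - <<'E'
from plan import *
st()
for n,b in(('side',(230,150,380,270)),('top',(230,150,400,260))):
    p,d=shot(n,n+'2'); x0,y0,x1,y1=b
    cv2.imwrite(f'pics/crop2_{n}.png',cv2.resize(p[y0:y1,x0:x1],None,fx=4.7,fy=4.7,interpolation=cv2.INTER_CUBIC)[:,:,::-1])
E
```

```text
t 5.20 pos [ 0.469  -0.0006  0.1008] yawx 86.83 deg tilt z [-0.007   0.0014 -1.    ] F [-0.5 -0.  -2.5] T [-0.01  0.    0.01] open 0.534 q [-0.1   0.43  1.97  0.    0.74 -0.05]
```

View pics/crop2_side.png

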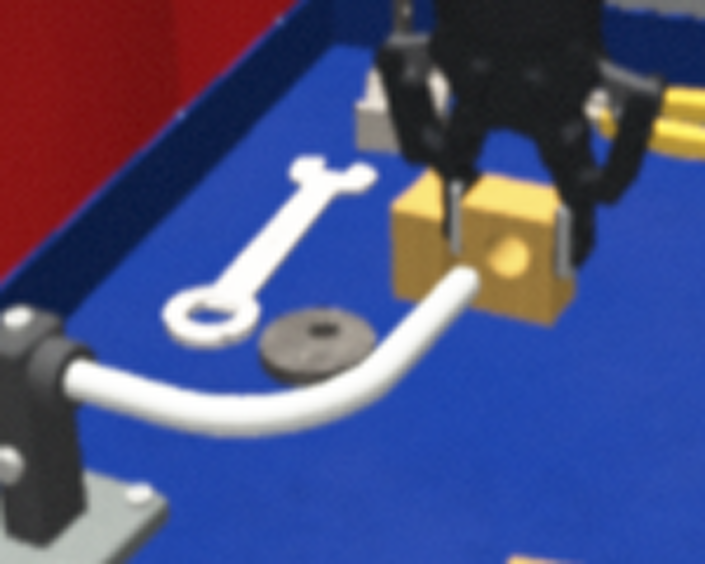

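View pics/crop2_top.png

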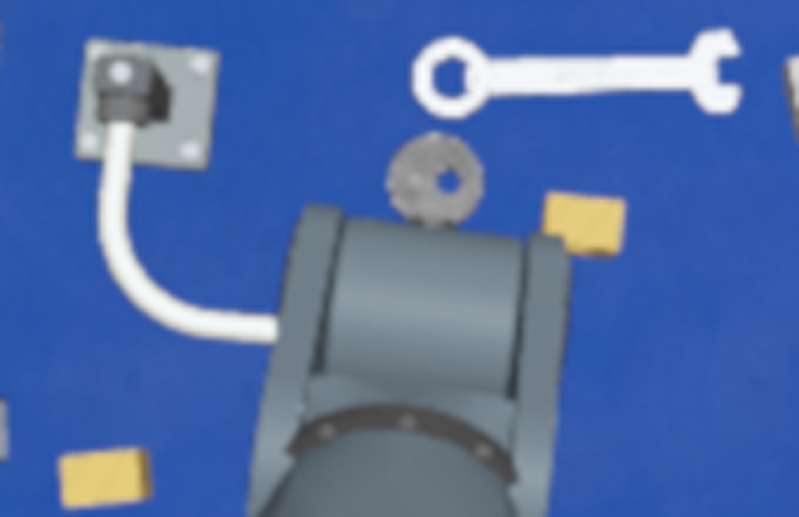

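The side view shows the bore's front circle at crop (508,257), px (338,205), and the bar tip at about (467,275), px (329,208.5). The top view is blocked by the wrist. I'll check the side camera against kinematics using the bore, then correct the bar position with it.

```bash
python3 - <<'E'
from plan import *
o,R=st(); p=np.load('side2_p.npy'); p0=o['eef_pos']
for off in (0.013,0.015,0.017):
    print('pred bore front',proj('side',p0+R@[off,0,.0046]).round(2))
# block top face corners predicted, and outline
for c in [(15,23,-56+34+4.6),(15,-23,-17.4),(15,23,38.6),(15,-23,38.6)]: print(c,proj('side',p0+R@(np.array(c)/1000)).round(1))
sub=cv2.cvtColor(p,cv2.COLOR_RGB2HSV)[185:222,324:356]
print('V');print(sub[...,2])
E
```

```text
t 5.30 pos [ 0.4691 -0.0008  0.1009] yawx 86.80 deg tilt z [-0.0068  0.0014 -1.    ] F [-0.   0.3 -2.1] T [-0.04 -0.02 -0.03] open 0.530 q [-0.1   0.43  1.97  0.    0.74 -0.05]
pred bore front [[336.91 203.43]]
pred bore front [[336.53 203.85]]
pred bore front [[336.16 204.27]]
(15, 23, -17.4) [[326.9 193. ]]
(15, -23, -17.4) [[346.4 197.2]]
(15, 23, 38.6) [[327.2 214.8]]
(15, -23, 38.6) [[346.1 219.3]]
V
[[ 34  36  33 ...  37  40  43]
 [ 35  36  36 ...  42  50  54]
 [ 54  36  41 ...  46  55  55]
 ...
 [158 162 170 ... 176 175 176]
 [158 169 175 ... 174 174 174]
 [169 174 174 ... 175 173 176]]
```

```bash
python3 - <<'E'
from plan import *
p=np.load('side2_p.npy'); np.set_printoptions(linewidth=250,threshold=100000)
print('V cols 324..355 rows 188..221'); 
h=cv2.cvtColor(p,cv2.COLOR_RGB2HSV)
for r in range(188,222): print(r,' '.join('%3d'%v for v in h[r,324:356,2]))
E
```

```text
V cols 324..355 rows 188..221
188  86  52  78  81  59  42  57 115 200 239 244 244 240 228 208 191 175 161 162 165 168 169 159 106  53  34  31  33  36  43  48  46
189 106  74 128 133  89  64 115 196 240 248 249 249 249 247 246 244 241 233 227 210 193 176 152 127  67  35  32  32  36  37  36  34
190 110  84 141 149  97 116 197 240 248 249 249 249 250 250 250 250 250 248 247 246 245 242 232 210 122  45  35  32  34  33  31  33
191 111  76 125 134 127 193 240 248 250 250 250 250 250 250 250 250 250 250 250 250 249 249 247 238 166  67  35  37  34  35  33  34
192 113  72 118 137 177 235 247 249 249 250 250 250 250 250 250 250 250 250 250 249 250 250 249 245 204 104  43  37  33  32  32  36
193 122  73 120 149 193 226 238 241 243 246 248 249 249 249 249 249 249 249 249 250 250 250 250 247 226 145  72  42  33  31  29  36
194 136  74 119 140 164 176 186 200 210 227 233 237 240 242 245 247 248 249 250 250 250 250 249 241 201 162 115  61  36  32  33  43
195 137  71 119 138 149 156 153 158 167 175 178 186 196 209 227 233 239 243 245 247 248 248 246 227 157 148 131  79  43  34  34  48
196 113  70 12
[... 2717 characters left out ...]
 149 134 116 124 158 172 175 174 176 176
217 210 174 156 159 168 172 174 173 170 166 163 158 150 138 125 116 124 132 135 139 144 148 145 128 115 157 174 176 175 173 175 174
218 178 158 161 170 174 175 176 175 174 176 174 172 170 168 165 158 149 138 124 119 121 128 128 108 144 168 175 175 175 177 175 173
219 158 162 170 176 175 175 175 176 174 176 175 176 174 174 176 174 170 169 165 164 159 147 136 143 162 173 176 176 175 176 175 176
220 158 169 175 175 174 176 177 176 176 176 176 174 175 175 176 176 176 175 175 175 175 171 167 168 174 176 174 175 176 174 174 174
221 169 174 174 176 174 176 176 176 176 178 177 175 176 176 178 176 176 177 176 175 175 176 175 175 175 175 176 176 174 175 173 176
```

```bash
cat > leg.py <<'E'
from plan import *
def legmid(tag,box=(312,206,333,233)):
    p=np.load(tag+'_p.npy').astype(float); x0,y0,x1,y1=box
    mn=p.min(2)  # min channel: bar high, blue/brass/dark low
    out=[]
    for r in range(y0,y1):
        # section perpendicular-ish: use row section
        w=np.clip((mn[r,x0-8:x1+8]-95)/(225-95),0,1); u=np.arange(x0-8,x1+8)
        if w.sum()>3: out.append((( w*u).sum()/w.sum(),r,w.sum()))
    return np.array(out)
if __name__=='__main__':
    for t in('side0','side2'):
        a=legmid(t); print(t); print(a.round(2).tolist())
E
python3 leg.py
```

```text
side0
[[328.03, 207.0, 4.55], [327.79, 208.0, 6.44], [327.31, 209.0, 7.52], [326.8, 210.0, 8.5], [326.29, 211.0, 8.85], [325.46, 212.0, 8.99], [324.35, 213.0, 9.39], [323.42, 214.0, 9.55], [322.66, 215.0, 9.25], [321.69, 216.0, 9.28], [319.74, 217.0, 9.89], [317.96, 218.0, 10.69], [316.68, 219.0, 11.25], [315.65, 220.0, 11.69], [314.76, 221.0, 12.07], [314.09, 222.0, 12.1], [313.48, 223.0, 12.06], [312.79, 224.0, 11.88], [312.17, 225.0, 11.52], [311.55, 226.0, 11.06], [310.8, 227.0, 10.82], [309.72, 228.0, 11.12], [308.93, 229.0, 10.74], [308.4, 230.0, 9.65], [307.87, 231.0, 8.52], [307.3, 232.0, 7.27]]
side2
[[329.09, 207.0, 4.55], [327.86, 208.0, 6.18], [327.37, 209.0, 7.32], [326.84, 210.0, 8.25], [326.27, 211.0, 8.65], [325.44, 212.0, 8.78], [324.44, 213.0, 9.08], [323.5, 214.0, 9.52], [322.78, 215.0, 9.28], [321.86, 216.0, 9.22], [320.08, 217.0, 9.75], [318.05, 218.0, 10.39], [316.78, 219.0, 10.89], [315.75, 220.0, 11.31], [314.82, 221.0, 11.58], [314.18, 222.0, 11.65], [313.56, 223.0, 11.62], [312.88, 224.0, 11.47], [312.24, 225.0, 11.12], [311.57, 226.0, 10.8], [310.8, 227.0, 10.59], [309.7, 228.0, 10.86], [308.85, 229.0, 10.58], [308.33, 230.0, 9.48], [307.79, 231.0, 8.34], [307.23, 232.0, 7.07]]
```

```bash
sed -i 's#(mn\[r,x0-8:x1+8\]-95)/(225-95)#(mn[r,x0-8:x1+8]-75)/(155-75)#' leg.py; python3 - <<'E'
from leg import *
for t in('side0','side2'):
    a=legmid(t,(312,209,333,217)); print(t,a.round(2).tolist())
a=legmid('side0',(312,210,333,217))
for corr in((0,0),(-1.3,-.85),(-1.6,-.4)):
    P=ray('side',a[:,:2]+corr,.1); f=np.polyfit(P[:,1],P[:,0],1); print(corr,'P0',P[0].round(4),P[-1].round(4),'x at y=.06: %.4f'%np.polyval(f,.06),'slope dx/dy %.3f'%f[0])
# top view free leg, row centroid by columns
p=np.load('top0_p.npy').astype(float); mn=p.min(2); o=[]
for u in range(280,300):
    w=np.clip((mn[214:230,u]-60)/(200-60),0,1); o.append((u,(w*np.arange(214,230)).sum()/w.sum(),w.sum()))
o=np.array(o); P=ray('top',o[:,:2],.1); f=np.polyfit(P[:,1],P[:,0],1); print('top leg x at .06 %.4f slope %.3f'%(np.polyval(f,.06),f[0]), 'width px',o[:,2].mean())
E
```

```text
side0 [[326.81, 209.0, 8.88], [326.37, 210.0, 10.0], [325.96, 211.0, 10.51], [325.18, 212.0, 11.12], [323.62, 213.0, 12.54], [323.49, 214.0, 11.65], [322.91, 215.0, 11.01], [321.5, 216.0, 11.31]]
side2 [[326.95, 209.0, 8.85], [326.58, 210.0, 9.88], [326.07, 211.0, 10.46], [325.29, 212.0, 10.94], [323.85, 213.0, 12.26], [323.7, 214.0, 11.85], [323.84, 215.0, 12.31], [323.15, 216.0, 12.5]]
(0, 0) P0 [0.4785 0.0518 0.1   ] [0.4789 0.0774 0.1   ] x at y=.06: 0.4782 slope dx/dy 0.012
(-1.3, -0.85) P0 [0.4824 0.0496 0.1   ] [0.4827 0.0754 0.1   ] x at y=.06: 0.4821 slope dx/dy 0.008
(-1.6, -0.4) P0 [0.4823 0.0515 0.1   ] [0.4826 0.0772 0.1   ] x at y=.06: 0.4820 slope dx/dy 0.008
top leg x at .06 0.4763 slope 0.066 width px 6.2089285714285705
```

```bash
cat > ov.py <<'E'
from plan import *
def overlay(tag,cam,stand,box,s,out,extra=[]):
    p=np.load(tag+'_p.npy'); x0,y0,x1,y1=box
    im=cv2.resize(p[y0:y1,x0:x1],None,fx=s,fy=s,interpolation=cv2.INTER_NEAREST)[:,:,::-1].copy()
    X,Y,a=stand; c,sn=np.cos(a),np.sin(a); R=np.array([[c,-sn],[sn,c]])
    pts=[(-.14,y) for y in np.linspace(-.145,-.065,20)]+[(-.075-.065*np.cos(t),-.065+.065*np.sin(t)) for t in np.linspace(0,np.pi/2,20)]+[(x,0) for x in np.linspace(-.075,-.027,10)]
    w=np.c_[np.array(pts)@R.T+[X,Y],np.full(len(pts),.1)]
    m=manip.camera_model(cam); cp=np.linalg.inv(np.array(m['world_to_cam']))[:3,3]
    tg=np.gradient(w,axis=0); vd=w-cp; nn=np.cross(tg,vd); nn/=np.linalg.norm(nn,axis=1)[:,None]
    for off,col in((0,(0,0,255)),(.0075,(0,255,0)),(-.0075,(0,255,0))):
        q=proj(cam,w+off*nn); q=((q-[x0,y0]+.5)*s).round().astype(int)
        cv2.polylines(im,[q.reshape(-1,1,2)],False,col,1)
    for e in extra:
        q=((proj(cam,e)-[x0,y0]+.5)*s).round().astype(int); cv2.polylines(im,[q.reshape(-1,1,2)],True,(255,0,255),1)
    cv2.imwrite(out,im)
if __name__=='__main__':
    S=(.6245,.1816,-.0655)
    overlay('side2','side',S,(240,180,360,250),6.5,'pics/ov_side.png')
    overlay('top0','top',S,(240,160,315,230),8.5,'pics/ov_top.png')
E
python3 ov.py
```

```text
(no output)
```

View pics/ov_side.png

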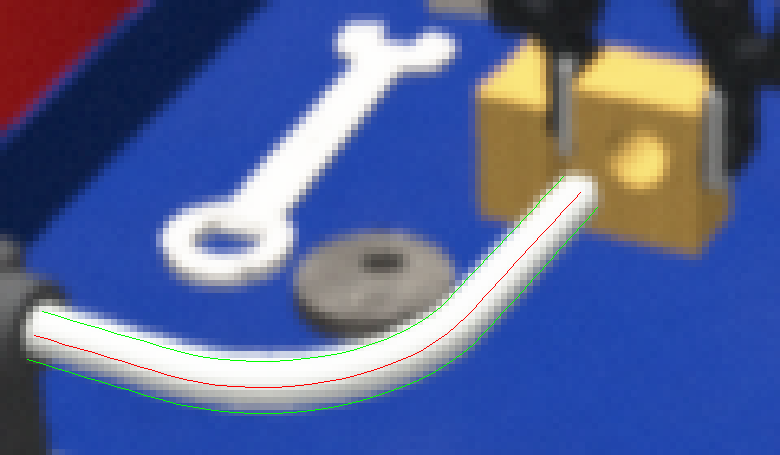

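View pics/ov_top.png

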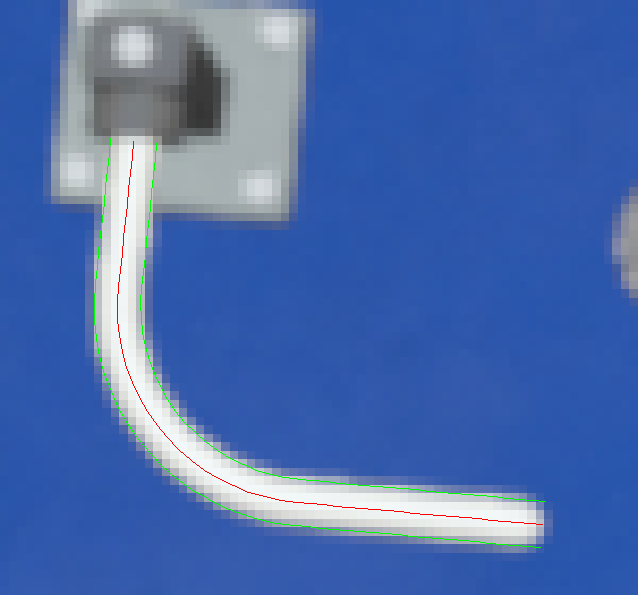

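```bash
cat > prof.py <<'E'
from ov import *
from scipy.ndimage import map_coordinates
def stations():
    L=[('leg',-.14,y,0,1) for y in (-.135,-.12,-.105,-.09,-.075)]
    A=[('arc%d'%np.degrees(t),-.075-.065*np.cos(t),-.065+.065*np.sin(t),np.sin(t),np.cos(t)) for t in np.radians([15,30,45,60,75])]
    S=[('str',x,0,1,0) for x in (-.07,-.055,-.042,-.034)]
    return L+A+S
def measure(tag,cam,stand):
    p=np.load(tag+'_p.npy').astype(float); mn=p.min(2)
    X,Y,a=stand; c,sn=np.cos(a),np.sin(a); R=np.array([[c,-sn],[sn,c]]); out=[]
    for nm,x,y,tx,ty in stations():
        w=np.r_[R@[x,y]+[X,Y],.1]; t=np.r_[R@[tx,ty],0]
        u0=proj(cam,w)[0]; u1=proj(cam,w+.002*t)[0]; d=(u1-u0)/np.linalg.norm(u1-u0); n=np.array([-d[1],d[0]])
        k=np.arange(-9,9.01,.1); pr=map_coordinates(mn,[u0[1]+k*n[1],u0[0]+k*n[0]],order=1)
        i0=len(k)//2; i0+= np.argmax(pr[i0-25:i0+26])-25
        e=[]
        for sg in(-1,1):
            i=i0
            bg=pr[i0+sg*12:i0+sg*80:sg].min() if 0<=i0+sg*80<len(pr) else 50
            lev=(pr[i0]+bg)/2
            while 0<i<len(k)-1 and pr[i]>max(lev-30,105): i+=sg
            e.append(k[i])
        out.append((nm,(e[0]+e[1])/2,e[1]-e[0],n)); 
    return out
if __name__=='__main__':
    S=(.6245,.1816,-.0655)
    for tag,cam in(('top0','top'),('side0','side'),('side2','side')):
        print(tag); 
        for nm,m,w,n in measure(tag,cam,S): print('  %s off %.2f px wid %.2f n %s'%(nm,m,w,n.round(2)))
E
python3 prof.py
```

```text
top0
  leg off 0.05 px wid 6.70 n [ 0.09 -1.  ]
  leg off -0.05 px wid 6.50 n [ 0.09 -1.  ]
  leg off 0.05 px wid 6.70 n [ 0.09 -1.  ]
  leg off -0.00 px wid 6.60 n [ 0.09 -1.  ]
  leg off 0.15 px wid 6.70 n [ 0.09 -1.  ]
  arc14 off 0.20 px wid 6.60 n [ 0.35 -0.94]
  arc29 off 0.25 px wid 6.70 n [ 0.58 -0.82]
  arc45 off 0.15 px wid 6.50 n [ 0.77 -0.64]
  arc59 off 0.15 px wid 6.70 n [ 0.91 -0.41]
  arc75 off 0.05 px wid 6.70 n [ 0.99 -0.16]
  str off -0.05 px wid 6.70 n [0.99 0.1 ]
  str off 0.25 px wid 6.70 n [0.99 0.1 ]
  str off -0.10 px wid 6.80 n [0.99 0.1 ]
  str off 0.25 px wid 6.90 n [0.99 0.1 ]
side0
  leg off 0.20 px wid 8.00 n [-0.74 -0.68]
  leg off 0.15 px wid 7.90 n [-0.74 -0.68]
  leg off 0.25 px wid 8.10 n [-0.74 -0.68]
  leg off 0.25 px wid 8.30 n [-0.74 -0.68]
  leg off 0.40 px wid 8.60 n [-0.74 -0.68]
  arc14 off 1.10 px wid 9.60 n [-0.53 -0.85]
  arc29 off 0.95 px wid 8.70 n [-0.36 -0.93]
  arc45 off 1.00 px wid 9.00 n [-0.2  -0.98]
  arc59 off 1.10 px wid 9.20 n [-0.05 -1.  ]
  arc75 off 1.30 px wid 8.80 n [ 0.11 -0.99]
  str off 1.35 px wid 8.90 n [ 0.28 -0.96]
  str off 1.35 px wid 8.70 n [ 0.28 -0.96]
  str off 1.40 px wid 8.80 n [ 0.28 -0.96]
  str off 1.50 px wid 8.80 n [ 0.28 -0.96]
side2
  leg off 0.35 px wid 7.70 n [-0.74 -0.68]
  leg off 0.20 px wid 7.80 n [-0.74 -0.68]
  leg off 0.25 px wid 7.90 n [-0.74 -0.68]
  leg off 0.20 px wid 8.20 n [-0.74 -0.68]
  leg off 0.40 px wid 8.40 n [-0.74 -0.68]
  arc14 off 0.95 px wid 9.10 n [-0.53 -0.85]
  arc29 off 0.95 px wid 8.70 n [-0.36 -0.93]
  arc45 off 1.00 px wid 9.00 n [-0.2  -0.98]
  arc59 off 1.15 px wid 9.10 n [-0.05 -1.  ]
  arc75 off 1.30 px wid 8.60 n [ 0.11 -0.99]
  str off 1.30 px wid 8.80 n [ 0.28 -0.96]
  str off 1.40 px wid 8.60 n [ 0.28 -0.96]
  str off 1.45 px wid 8.70 n [ 0.28 -0.96]
  str off 1.50 px wid 8.60 n [ 0.28 -0.96]
```

The top fit follows the bar within 0.25 px. In the side view the bar and the held block disagree by about 1.6 px perpendicular to the leg. I'll cross-check the top camera's bias using the block's starting position seen in both views.

```bash
python3 - <<'E'
from h import *
h=cv2.cvtColor(np.load('side0_p.npy'),cv2.COLOR_RGB2HSV)
for r in range(180,212): print(r,' '.join('%3d'%v for v in h[r,354:380,2]))
c=np.array([.4577,-.1642]); a=np.radians(-5); ex=np.array([np.cos(a),np.sin(a)]); ey=np.array([-np.sin(a),np.cos(a)])
f=lambda X,Y,Z: proj('side',np.r_[c+X*ex+Y*ey,Z])[0].round(2)
print('pred bore front',f(0,.015,.034),'corners TL,TR,BL,BR',f(.023,.015,.056),f(-.023,.015,.056),f(.023,.015,0),f(-.023,.015,0))
E
```

```text
180 179 179 180 179 172 165 151 137 129 132 141 157 159 167 177 176 178 182 184 188 192 196 197 202 208 214
181 178 179 179 178 177 168 192 199 194 184 162 144 134 146 160 167 170 177 182 182 182 186 185 187 187 190
182 177 178 178 178 169 205 243 247 246 243 232 216 200 191 176 169 162 168 171 171 171 174 178 180 181 183
183 177 177 177 172 203 243 250 251 251 250 249 248 247 244 237 230 213 204 194 179 164 158 158 154 151 154
184 178 176 168 201 243 250 251 251 251 251 251 251 251 251 250 249 247 246 244 234 218 200 160 155 160 149
185 178 172 162 235 248 250 251 251 251 251 251 251 251 251 251 251 251 251 251 250 248 241 202 153 172 175
186 178 165 167 226 236 242 245 247 249 250 251 251 251 251 251 251 251 251 251 251 249 238 179 150 176 180
187 177 160 148 176 182 196 209 223 234 240 244 245 248 249 250 251 251 251 251 249 240 202 140 158 177 179
188 179 163 141 155 155 159 165 171 179 192 202 215 230 236 242 244 247 249 249 241 205 155 121 161 178 178
189 178 160 141 156 154 156 154 155 152 156 163 170 178 185 194 207 221 234 235 213 161 134 118 161 178 181
190 180 162 140 157 
[... 1771 characters left out ...]
 151 154 151 131 120 162 177 180 180 180 181
207 179 178 177 177 178 175 173 171 167 164 150 138 127 126 132 136 143 140 115 152 177 180 181 182 181 180
208 179 178 180 179 177 179 178 179 177 178 176 173 169 163 154 146 129 127 150 172 180 181 181 181 180 181
209 179 178 179 177 178 179 179 180 179 181 180 181 178 178 174 174 170 169 174 180 179 180 180 182 181 179
210 179 180 178 179 178 180 179 179 180 179 181 182 179 179 182 180 180 178 179 178 180 180 179 179 182 178
211 181 180 178 180 179 178 179 179 181 180 180 179 179 180 181 179 179 180 179 182 180 179 181 180 179 179
pred bore front [363.15 195.38] corners TL,TR,BL,BR [355.15 185.96] [371.94 189.75] [354.58 204.74] [370.91 208.77]
```

Corner comparison gives held block against kinematics (+1.1, +0.1) px in the side view, and bar against the top fit (+0.8, -1.2). So I'll shift the bar about +2 mm in x from the top fit and raise it 0.7 mm. Moving close to the tip on that line, then looking again.

```bash
python3 to.py .4757 .018 .1053 86.25 4
```

```text
t 5.30 pos [ 0.4691 -0.0008  0.1009] yawx 86.80 deg tilt z [-0.0068  0.0014 -1.    ] F [-0.   0.3 -2.1] T [-0.04 -0.02 -0.03] open 0.530 q [-0.1   0.43  1.97  0.    0.74 -0.05]
t 5.30 pos [ 0.4691 -0.0008  0.1009] yawx 86.80 deg tilt z [-0.0068  0.0014 -1.    ] F [-0.   0.3 -2.1] T [-0.04 -0.02 -0.03] open 0.530 q [-0.1   0.43  1.97  0.    0.74 -0.05]
[4.8, 1.4, -1.1] [-0.007, -0.001, 0.002]
[4.8, 1.4, -1.1] [0.0, 0.0, 0.002]
[4.8, 1.4, -1.1] [0.0, 0.0, 0.002]
[4.8, 1.4, -1.1] [0.0, 0.0, 0.002]
```

Request:
step_arm --steps '[[[4,2,-2],[-0.007,0,0.002],1],[[5,2,-2],[0,0,0.002],1],[[4,1,-1],[0,0,0.002],1],[[3,1,0],[0,0,0.002],1],[[2,0,0],[0,0,0],1],[[0,0,0],[0,0,0],1],[[0,0,0],[0,0,0],1],[[0,0,0],[0,0,0],1],[[0,0,0],[0,0,0],1],[[0,0,0],[0,0,0],1]]'

```text
time_s: 6.13
eef_pos: [0.477, 0.0178, 0.1066]
tool_rot: [0.0, 0.73, 0.683, 0.001]
force: [-0.1, -0.1, -1.5]
opening: 0.533
```

```bash
python3 to.py .4757 .018 .1053 86.25 1
```

```text
t 6.13 pos [0.477  0.0178 0.1066] yawx 86.19 deg tilt z [ 1.3e-03  9.0e-04 -1.0e+00] F [-0.1 -0.1 -1.5] T [ 0.04  0.06 -0.07] open 0.533 q [-0.06  0.43  1.95  0.    0.75  0.  ]
t 6.13 pos [0.477  0.0178 0.1066] yawx 86.19 deg tilt z [ 1.3e-03  9.0e-04 -1.0e+00] F [-0.1 -0.1 -1.5] T [ 0.04  0.06 -0.07] open 0.533 q [-0.06  0.43  1.95  0.    0.75  0.  ]
[0.1, -1.4, 1.3] [0.001, -0.001, -0.001]
```

```bash
cat > look.py <<'E'
from ov import *
tag=sys.argv[1]; shot('side',tag); o,R=st(); p0=o['eef_pos']
S=(.6265,.1816,-.0655) if len(sys.argv)<3 else tuple(map(float,sys.argv[2:5]))
c=lambda x: p0+R@np.array([x,0,.0046])
circ=[np.array([c(.015)+R@np.array([0,.011*np.cos(t),.011*np.sin(t)]) for t in np.linspace(0,2*np.pi,30)])]
pc=proj('side',c(.015))[0].astype(int); s=9
b=(pc[0]-42,pc[1]-32,pc[0]+42,pc[1]+32)
p=np.load(tag+'_p.npy'); cv2.imwrite(f'pics/{tag}_c.png',cv2.resize(p[b[1]:b[3],b[0]:b[2]],None,fx=s,fy=s,interpolation=cv2.INTER_CUBIC)[:,:,::-1])
print('box',b)
E
python3 look.py side3
```

```text
t 6.18 pos [0.477  0.0177 0.1066] yawx 86.19 deg tilt z [ 1.3e-03  9.0e-04 -1.0e+00] F [ 0.2  0.2 -2.4] T [-0.07 -0.01 -0.02] open 0.532 q [-0.06  0.43  1.95  0.    0.75  0.  ]
box (np.int64(287), np.int64(172), np.int64(371), np.int64(236))
```

View pics/side3_c.png

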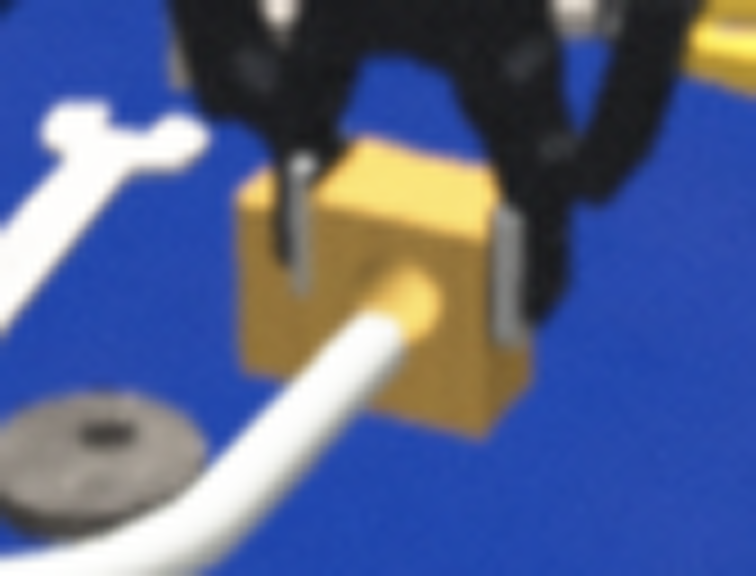

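The bore centre sits at crop (400,297), about 1.2 px up-left of the extended bar axis, which is roughly 2.4 mm. That agrees with the TCP still being 1.3 mm high and 1.3 mm too far in x. I'll correct that and ease on.

Request:
step_arm --steps '[[[0,-2,1.5],[0,0,0],1],[[0,0,0],[0,0,0],1],[[2,0,0],[0,0,0],1],[[3,0,0],[0,0,0],1],[[3,0,0],[0,0,0],1],[[3,0,0],[0,0,0],1],[[2,0,0],[0,0,0],1],[[1,0,0],[0,0,0],1],[[0,0,0],[0,0,0],1],[[0,0,0],[0,0,0],1]]'

```text
time_s: 7.02
eef_pos: [0.4758, 0.0335, 0.1048]
tool_rot: [0.0, 0.73, 0.683, 0.001]
force: [-0.6, 0.2, -1.4]
opening: 0.533
```

```bash
python3 look.py side4
```

```text
t 7.07 pos [0.4758 0.0335 0.1049] yawx 86.19 deg tilt z [ 0.0012  0.001  -1.    ] F [-0.5  0.7 -2.2] T [0.02 0.01 0.01] open 0.535 q [-0.03  0.44  1.96  0.    0.75  0.04]
box (np.int64(285), np.int64(177), np.int64(369), np.int64(241))
```

View pics/side4_c.png

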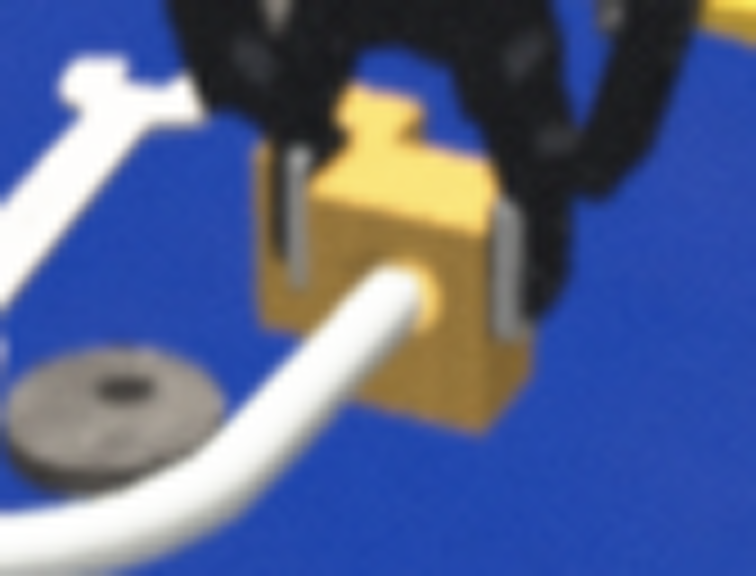

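The tip is entering the bore (crop (405,275)), with the bore rim visible right and above and no contact force. Easing on.

Request:
step_arm --steps '[[[2,0,0],[0,0,0],1],[[3,0,0],[0,0,0],1],[[3,0,0],[0,0,0],1],[[3,0,0],[0,0,0],1],[[2,0,0],[0,0,0],1],[[1,0,0],[0,0,0],1],[[0,0,0],[0,0,0],1],[[0,0,0],[0,0,0],1],[[0,0,0],[0,0,0],1],[[0,0,0],[0,0,0],1]]'

```text
time_s: 7.9
eef_pos: [0.4768, 0.0489, 0.1048]
tool_rot: [0.0, 0.73, 0.683, 0.001]
force: [-0.8, -0.0, -2.0]
opening: 0.535
```

```bash
python3 look.py side5
```

```text
t 7.95 pos [0.4768 0.0489 0.1049] yawx 86.18 deg tilt z [ 1.2e-03  9.0e-04 -1.0e+00] F [ 0.5  0.5 -2.2] T [-0.04 -0.05 -0.03] open 0.532 q [0.   0.44 1.95 0.   0.75 0.07]
box (np.int64(282), np.int64(180), np.int64(366), np.int64(244))
```

View pics/side5_c.png

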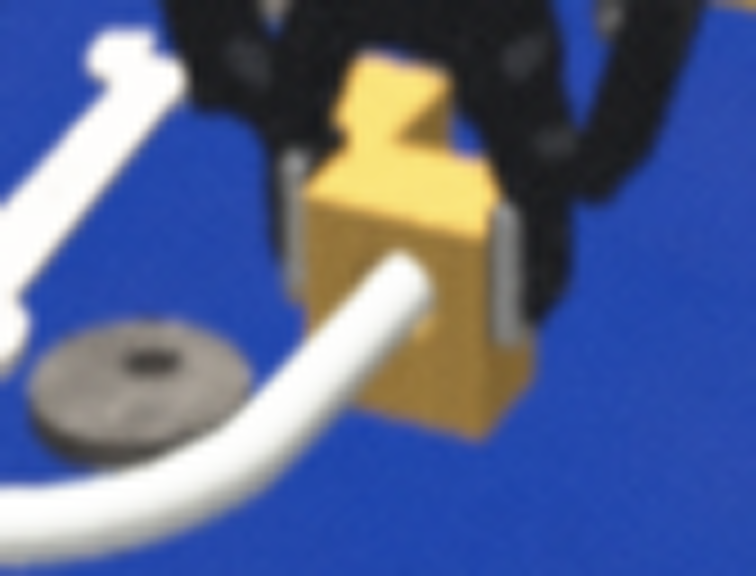

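No contact forces, and the bar is in the bore. Now a helper that follows the bar: chord heading for the 30 mm block, corrected from the measured pose each call.

```bash
cat > follow.py <<'E'
# follow.py step_mm nmove [Sx Sy a z]
from plan import *
def Pth(s): # s from tip, stand frame
    if s<.080: return np.array([-.14,-.145+s])
    s2=s-.080; L=.065*np.pi/2
    if s2<L: t=s2/.065; return np.array([-.075-.065*np.cos(t),-.065+.065*np.sin(t)])
    return np.array([-.075+s2-L,0])
def pose(s,S):
    a=S[2]; R=np.array([[np.cos(a),-np.sin(a)],[np.sin(a),np.cos(a)]])
    A,B,M=Pth(s-.013),Pth(s+.013),Pth(s); c=(2*M+A+B)/4; h=B-A
    return R@c+S[:2], np.arctan2(h[1],h[0])+a
SEND=.080+.065*np.pi/2+.033
def prog(p,S):
    ss=np.arange(0,SEND+.02,.0005); d=[np.linalg.norm(pose(s,S)[0]-p[:2]) for s in ss]; i=int(np.argmin(d)); return ss[i],d[i]
if __name__=='__main__':
    st_mm=float(sys.argv[1]); n=int(sys.argv[2]); S=np.array([.6256,.1795,-.0655]); z=.1050
    if len(sys.argv)>3: S=np.array(list(map(float,sys.argv[3:6]))); z=float(sys.argv[6])
    o=manip.observe(); s0,d=prog(o['eef_pos'],S); c,y=pose(s0,S); lat=np.array([-np.sin(y),np.cos(y)])@(o['eef_pos'][:2]-c)
    print('s %.1f of %.1f (bend 80..182.1) lateral(left) %.1f mm'%(s0*1e3,SEND*1e3,lat*1e3))
    P=[];Y=[]
    for i in range(1,n+1):
        c,y=pose(min(s0+i*st_mm/1e3,SEND+.015),S); P.append([c[0],c[1],z]); Y.append(y)
    rows(P,Y)
E
python3 follow.py 3 9
```

```text
s 5.0 of 215.1 (bend 80..182.1) lateral(left) -0.1 mm
t 7.95 pos [0.4768 0.0489 0.1049] yawx 86.18 deg tilt z [ 1.2e-03  9.0e-04 -1.0e+00] F [ 0.5  0.5 -2.2] T [-0.04 -0.05 -0.03] open 0.532 q [0.   0.44 1.95 0.   0.75 0.07]
[3.1, -0.1, -0.1] [0.001, -0.001, -0.001]
[3.0, -0.0, 0.0] [0.0, 0.0, 0.0]
[3.0, 0.0, 0.0] [0.0, 0.0, 0.0]
[3.0, -0.0, 0.0] [0.0, 0.0, 0.0]
[3.0, 0.0, 0.0] [0.0, 0.0, 0.0]
[3.0, -0.0, 0.0] [0.0, 0.0, 0.0]
[3.0, -0.0, 0.0] [0.0, 0.0, 0.0]
[3.0, -0.0, 0.0] [0.0, 0.0, 0.0]
[3.0, -0.0, 0.0] [0.0, 0.0, 0.0]
```

Request:
step_arm --steps '[[[3,-0.5,0],[0,0,0],1],[[3,0,0],[0,0,0],1],[[4,0,0],[0,0,0],1],[[4,0,0],[0,0,0],1],[[4,0,0],[0,0,0],1],[[4,0,0],[0,0,0],1],[[4,0,0],[0,0,0],1],[[3,0,0],[0,0,0],1],[[1,0,0],[0,0,0],1],[[0,0,0],[0,0,0],1]]'

```text
time_s: 8.78
eef_pos: [0.4785, 0.0825, 0.1049]
tool_rot: [0.0, 0.73, 0.683, 0.001]
force: [1.6, -0.2, -1.6]
opening: 0.533
```

```bash
python3 look.py side6; python3 follow.py 3 1
```

```text
t 8.83 pos [0.4784 0.0824 0.1049] yawx 86.19 deg tilt z [ 0.0012  0.001  -1.    ] F [ 0.4  0.3 -2.5] T [-0.03  0.03 -0.  ] open 0.533 q [0.07 0.45 1.93 0.   0.76 0.14]
box (np.int64(275), np.int64(188), np.int64(359), np.int64(252))
s 38.5 of 215.1 (bend 80..182.1) lateral(left) 0.5 mm
t 8.83 pos [0.4784 0.0824 0.1049] yawx 86.19 deg tilt z [ 0.0012  0.001  -1.    ] F [ 0.4  0.3 -2.5] T [-0.03  0.03 -0.  ] open 0.533 q [0.07 0.45 1.93 0.   0.76 0.14]
[3.0, 0.5, -0.1] [0.001, -0.001, -0.001]
```

View pics/side6_c.png

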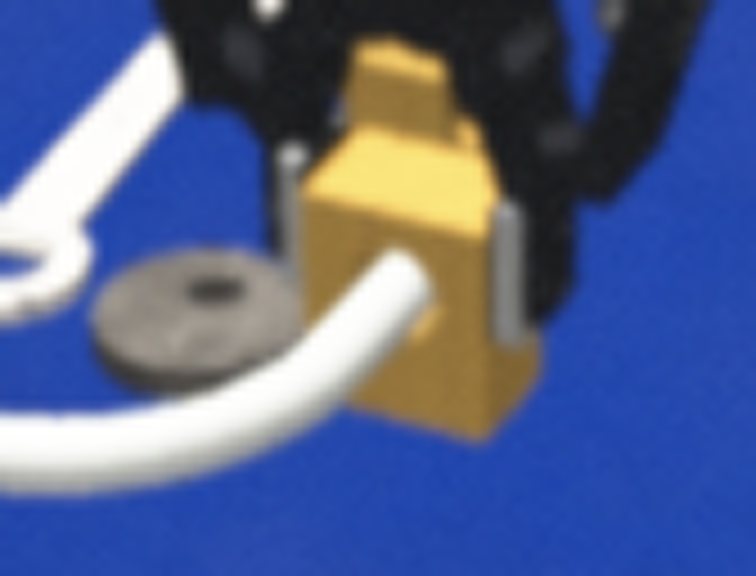

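The front face is 50 mm past the tip with no force, so the block is threaded. Continuing to the bend.

```bash
python3 follow.py 3.6 20
```

```text
s 38.5 of 215.1 (bend 80..182.1) lateral(left) 0.5 mm
t 8.83 pos [0.4784 0.0824 0.1049] yawx 86.19 deg tilt z [ 0.0012  0.001  -1.    ] F [ 0.4  0.3 -2.5] T [-0.03  0.03 -0.  ] open 0.533 q [0.07 0.45 1.93 0.   0.76 0.14]
[3.6, 0.5, -0.1] [0.001, -0.001, -0.001]
[3.6, -0.0, 0.0] [0.0, 0.0, 0.0]
[3.6, -0.0, 0.0] [0.0, 0.0, 0.0]
[3.6, -0.0, 0.0] [0.0, 0.0, 0.0]
[3.6, 0.0, 0.0] [0.0, 0.0, 0.0]
[3.6, -0.0, 0.0] [0.0, 0.0, 0.0]
[3.6, 0.0, 0.0] [0.0, 0.0, 0.0]
[3.6, 0.0, 0.0] [0.0, 0.0, 0.0]
[3.6, 0.0, 0.0] [0.0, 0.0, 0.004]
[3.6, 0.1, 0.0] [0.0, 0.0, 0.012]
[3.6, 0.1, 0.0] [0.0, 0.0, 0.02]
[3.6, 0.1, 0.0] [0.0, 0.0, 0.027]
[3.6, 0.1, 0.0] [0.0, 0.0, 0.035]
[3.6, 0.1, 0.0] [0.0, 0.0, 0.043]
[3.6, 0.1, 0.0] [0.0, 0.0, 0.051]
[3.6, 0.1, 0.0] [0.0, 0.0, 0.055]
[3.6, 0.1, 0.0] [0.0, 0.0, 0.055]
[3.6, 0.1, 0.0] [0.0, 0.0, 0.055]
[3.6, 0.1, 0.0] [0.0, 0.0, 0.055]
[3.6, 0.1, 0.0] [0.0, 0.0, 0.055]
```

Request:
step_arm --steps '[[[3,0,0],[0,0,0],1],[[3,0,0],[0,0,0],1],[[3.5,0,0],[0,0,0],1],[[3.5,0,0],[0,0,0],1],[[3.5,0,0],[0,0,0],1],[[3.5,0,0],[0,0,0],1],[[3.5,0,0],[0,0,0],1],[[3,0,0],[0,0,0],1],[[2,0,0],[0,0,0.002],1],[[1,0,0],[0,0,0.003],1]]'

```text
time_s: 9.67
eef_pos: [0.4806, 0.1147, 0.1049]
tool_rot: [0.0, 0.732, 0.681, 0.001]
force: [-0.5, -0.1, -2.3]
opening: 0.532
```

```bash
python3 follow.py 2.5 11
```

```text
s 71.0 of 215.1 (bend 80..182.1) lateral(left) 0.4 mm
t 9.67 pos [0.4806 0.1147 0.1049] yawx 85.86 deg tilt z [ 0.0012  0.001  -1.    ] F [-0.5 -0.1 -2.3] T [0.02 0.03 0.03] open 0.532 q [0.14 0.46 1.91 0.   0.77 0.21]
[2.7, 0.5, -0.1] [0.001, -0.001, 0.006]
[2.5, 0.0, 0.0] [0.0, 0.0, 0.011]
[2.5, 0.0, 0.0] [0.0, 0.0, 0.015]
[2.5, 0.0, 0.0] [0.0, 0.0, 0.019]
[2.5, 0.0, 0.0] [0.0, 0.0, 0.023]
[2.5, 0.1, 0.0] [0.0, 0.0, 0.026]
[2.5, 0.1, 0.0] [0.0, 0.0, 0.03]
[2.5, 0.1, 0.0] [0.0, 0.0, 0.034]
[2.5, 0.1, 0.0] [0.0, 0.0, 0.037]
[2.5, 0.0, 0.0] [0.0, 0.0, 0.038]
[2.5, 0.0, 0.0] [0.0, 0.0, 0.038]
```

Request:
step_arm --steps '[[[2.5,0.3,0],[0,0,0.006],1],[[2.5,0.2,0],[0,0,0.011],1],[[2.5,0,0],[0,0,0.015],1],[[2.5,0,0],[0,0,0.019],1],[[2.5,0,0],[0,0,0.023],1],[[2.5,0.1,0],[0,0,0.026],1],[[2.5,0.1,0],[0,0,0.03],1],[[2.5,0.1,0],[0,0,0.033],1],[[1.5,0.1,0],[0,0,0.025],1],[[0.5,0,0],[0,0,0.01],1]]'

```text
time_s: 10.5
eef_pos: [0.4849, 0.1386, 0.1049]
tool_rot: [-0.0, 0.801, 0.598, 0.001]
force: [0.5, -0.5, -2.6]
opening: 0.53
```

```bash
python3 look.py side7;python3 follow.py 2.5 11
```

```text
t 10.55 pos [0.4849 0.1386 0.1049] yawx 73.49 deg tilt z [ 0.001  0.001 -1.   ] F [-0.2  0.5 -2.2] T [ 0.02 -0.    0.04] open 0.532 q [0.19 0.47 1.89 0.   0.78 0.47]
box (np.int64(259), np.int64(202), np.int64(343), np.int64(266))
s 95.0 of 215.1 (bend 80..182.1) lateral(left) 0.1 mm
t 10.55 pos [0.4849 0.1386 0.1049] yawx 73.49 deg tilt z [ 0.001  0.001 -1.   ] F [-0.2  0.5 -2.2] T [ 0.02 -0.    0.04] open 0.532 q [0.19 0.47 1.89 0.   0.78 0.47]
[2.3, 0.2, -0.1] [0.001, -0.001, 0.047]
[2.5, 0.0, 0.0] [0.0, 0.0, 0.038]
[2.5, 0.0, 0.0] [0.0, 0.0, 0.038]
[2.5, 0.0, 0.0] [0.0, 0.0, 0.038]
[2.5, 0.0, 0.0] [0.0, 0.0, 0.038]
[2.5, 0.0, 0.0] [0.0, 0.0, 0.038]
[2.5, 0.0, 0.0] [0.0, 0.0, 0.038]
[2.5, 0.0, 0.0] [0.0, 0.0, 0.038]
[2.5, 0.0, 0.0] [0.0, 0.0, 0.038]
[2.5, 0.0, 0.0] [0.0, 0.0, 0.038]
[2.5, 0.0, 0.0] [0.0, 0.0, 0.038]
```

View pics/side7_c.png

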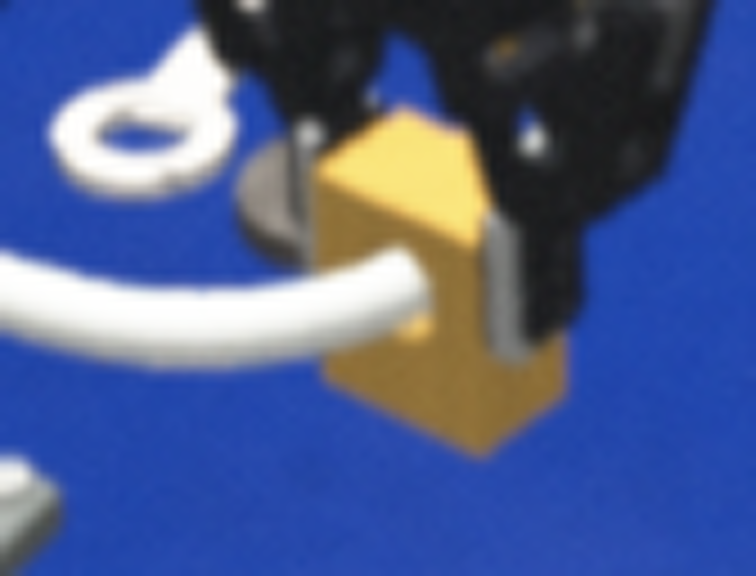

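The block is nicely centred in the bend, with the bar in the bore at crop (398,292) and no force. Continuing round.

Request:
step_arm --steps '[[[2.5,0.1,0],[0,0,0.042],1],[[2.5,0.1,0],[0,0,0.04],1],[[2.5,0,0],[0,0,0.038],1],[[2.5,0,0],[0,0,0.038],1],[[2.5,0,0],[0,0,0.038],1],[[2.5,0,0],[0,0,0.038],1],[[2.5,0,0],[0,0,0.038],1],[[2.5,0,0],[0,0,0.038],1],[[1.5,0,0],[0,0,0.025],1],[[0.5,0,0],[0,0,0.01],1]]'

```text
time_s: 11.38
eef_pos: [0.4946, 0.1587, 0.1047]
tool_rot: [-0.0, 0.895, 0.445, 0.0]
force: [0.5, -0.4, -3.0]
opening: 0.532
```

```bash
python3 follow.py 2.5 11
```

```text
s 118.0 of 215.1 (bend 80..182.1) lateral(left) 0.7 mm
t 11.38 pos [0.4946 0.1587 0.1047] yawx 52.87 deg tilt z [ 1.e-04  6.e-04 -1.e+00] F [ 0.5 -0.4 -3. ] T [ 0.01  0.06 -0.01] open 0.532 q [0.22 0.5  1.85 0.   0.8  0.87]
[2.7, 0.7, -0.3] [-0.0, -0.001, 0.041]
[2.5, 0.0, 0.0] [0.0, 0.0, 0.038]
[2.5, 0.0, 0.0] [0.0, 0.0, 0.038]
[2.5, 0.0, 0.0] [0.0, 0.0, 0.038]
[2.5, 0.0, 0.0] [0.0, 0.0, 0.038]
[2.5, 0.0, 0.0] [0.0, 0.0, 0.038]
[2.5, 0.0, 0.0] [0.0, 0.0, 0.038]
[2.5, 0.0, 0.0] [0.0, 0.0, 0.038]
[2.5, 0.0, 0.0] [0.0, 0.0, 0.038]
[2.5, 0.0, 0.0] [0.0, 0.0, 0.038]
[2.5, 0.0, 0.0] [0.0, 0.0, 0.038]
```

Request:
step_arm --steps '[[[2.5,0.6,-0.2],[0,0,0.04],1],[[2.5,0.3,0],[0,0,0.04],1],[[2.5,0.1,0],[0,0,0.039],1],[[2.5,0.1,0],[0,0,0.038],1],[[2.5,0.1,0],[0,0,0.038],1],[[2.5,0.1,0],[0,0,0.038],1],[[2.5,0,0],[0,0,0.038],1],[[2.5,0,0],[0,0,0.038],1],[[1.5,0,0],[0,0,0.025],1],[[0.5,0,0],[0,0,0.01],1]]'

```text
time_s: 12.22
eef_pos: [0.5114, 0.1728, 0.1045]
tool_rot: [-0.0, 0.96, 0.28, -0.001]
force: [0.7, 0.1, -2.4]
opening: 0.535
```

```bash
python3 look.py side8;python3 follow.py 2.5 11
```

```text
t 12.27 pos [0.5114 0.1728 0.1045] yawx 32.51 deg tilt z [-1.3e-03  1.0e-04 -1.0e+00] F [ 0.4  0.  -3.1] T [ 0.01  0.01 -0.01] open 0.530 q [0.24 0.53 1.79 0.   0.82 1.24]
box (np.int64(236), np.int64(206), np.int64(320), np.int64(270))
s 140.0 of 215.1 (bend 80..182.1) lateral(left) -0.5 mm
t 12.27 pos [0.5114 0.1728 0.1045] yawx 32.51 deg tilt z [-1.3e-03  1.0e-04 -1.0e+00] F [ 0.4  0.  -3.1] T [ 0.01  0.01 -0.01] open 0.530 q [0.24 0.53 1.79 0.   0.82 1.24]
[2.5, -0.5, -0.5] [-0.001, 0.001, 0.024]
[2.5, 0.0, 0.0] [0.0, 0.0, 0.038]
[2.5, 0.0, 0.0] [0.0, 0.0, 0.038]
[2.5, 0.0, 0.0] [0.0, 0.0, 0.038]
[2.5, 0.0, 0.0] [0.0, 0.0, 0.038]
[2.5, 0.0, 0.0] [0.0, 0.0, 0.038]
[2.5, 0.0, 0.0] [0.0, 0.0, 0.038]
[2.5, 0.0, 0.0] [0.0, 0.0, 0.038]
[2.5, 0.0, 0.0] [0.0, 0.0, 0.038]
[2.5, 0.0, 0.0] [0.0, 0.0, 0.038]
[2.5, 0.0, 0.0] [0.0, 0.0, 0.038]
```

View pics/side8_c.png

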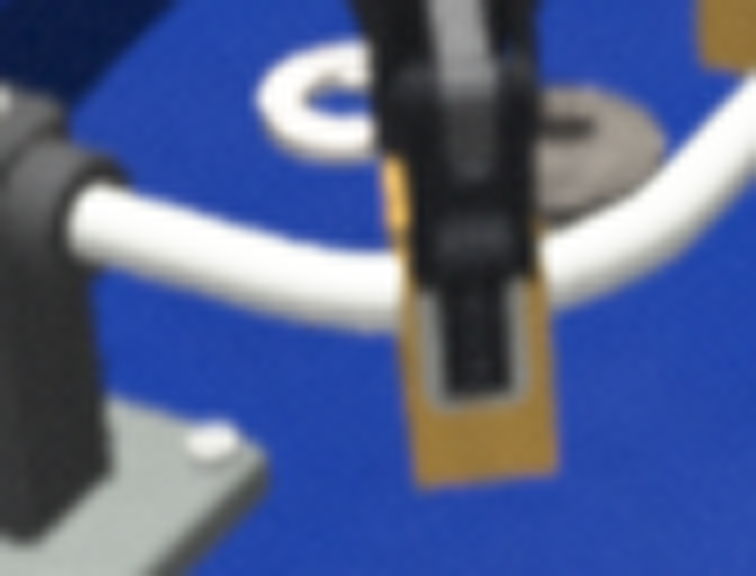

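On track: the bar passes through on both sides and forces are nil. Keeping on.

Request:
step_arm --steps '[[[2.5,-0.3,-0.4],[0,0,0.03],1],[[2.5,-0.1,0],[0,0,0.036],1],[[2.5,0,0],[0,0,0.038],1],[[2.5,0,0],[0,0,0.038],1],[[2.5,0,0],[0,0,0.038],1],[[2.5,0,0],[0,0,0.038],1],[[2.5,0,0],[0,0,0.038],1],[[2.5,0,0],[0,0,0.038],1],[[1.5,0,0],[0,0,0.025],1],[[0.5,0,0],[0,0,0.008],1]]'

```text
time_s: 13.1
eef_pos: [0.5305, 0.1814, 0.1043]
tool_rot: [0.0, 0.993, 0.118, -0.002]
force: [-0.4, -0.9, -2.5]
opening: 0.535
```

```bash
python3 look.py side9;python3 follow.py 2.5 11; python3 - <<'E'
from h import *
p,d=shot('top','top9'); cv2.imwrite('pics/top9_c.png',cv2.resize(p[140:260,210:340],None,fx=5,fy=5,interpolation=cv2.INTER_CUBIC)[:,:,::-1])
E
```

```text
t 13.15 pos [0.5305 0.1814 0.1043] yawx 13.54 deg tilt z [-3.4e-03 -6.0e-04 -1.0e+00] F [-0.7  1.1 -1.9] T [-0.05  0.01 -0.  ] open 0.530 q [0.25 0.56 1.74 0.   0.85 1.58]
box (np.int64(225), np.int64(205), np.int64(309), np.int64(269))
s 161.5 of 215.1 (bend 80..182.1) lateral(left) -0.4 mm
t 13.15 pos [0.5305 0.1814 0.1043] yawx 13.54 deg tilt z [-3.4e-03 -6.0e-04 -1.0e+00] F [-0.7  1.1 -1.9] T [-0.05  0.01 -0.  ] open 0.530 q [0.25 0.56 1.74 0.   0.85 1.58]
[2.6, -0.4, -0.7] [-0.0, 0.003, 0.023]
[2.5, 0.0, 0.0] [0.0, 0.0, 0.038]
[2.5, 0.0, 0.0] [0.0, 0.0, 0.038]
[2.5, 0.0, 0.0] [0.0, 0.0, 0.037]
[2.5, 0.0, 0.0] [0.0, 0.0, 0.033]
[2.5, 0.0, 0.0] [0.0, 0.0, 0.029]
[2.5, 0.0, 0.0] [0.0, 0.0, 0.026]
[2.5, 0.0, 0.0] [0.0, 0.0, 0.022]
[2.5, 0.0, 0.0] [0.0, 0.0, 0.018]
[2.5, -0.0, 0.0] [0.0, 0.0, 0.015]
[2.5, -0.0, 0.0] [0.0, 0.0, 0.011]
```

View pics/side9_c.png

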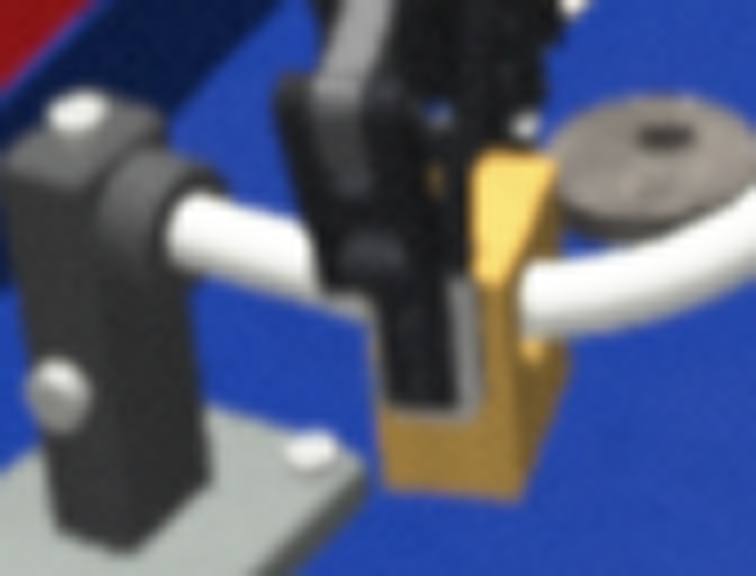

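View pics/top9_c.png

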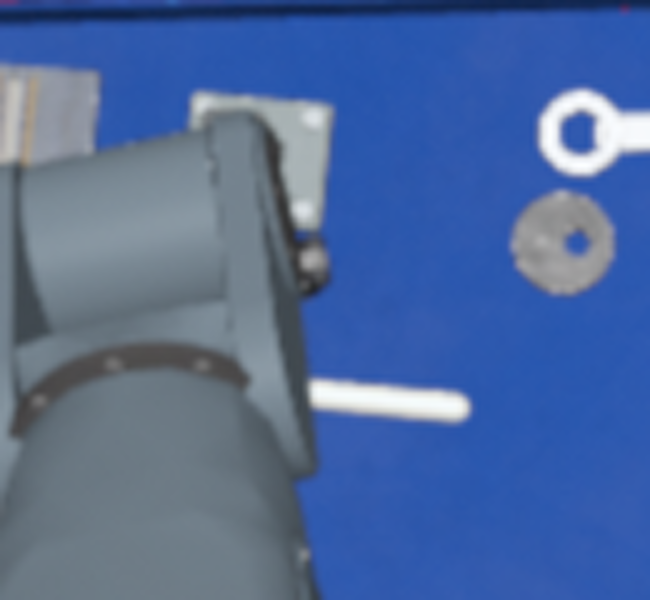

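Request:
step_arm --steps '[[[2.5,-0.3,-0.5],[0,0.003,0.028],1],[[2.5,-0.1,-0.2],[0,0,0.036],1],[[2.5,0,0],[0,0,0.037],1],[[2.5,0,0],[0,0,0.036],1],[[2.5,0,0],[0,0,0.032],1],[[2.5,0,0],[0,0,0.028],1],[[2.5,0,0],[0,0,0.025],1],[[2.5,0,0],[0,0,0.02],1],[[1.5,0,0],[0,0,0.012],1],[[0.5,0,0],[0,0,0.005],1]]'

```text
time_s: 14.03
eef_pos: [0.5514, 0.1837, 0.1047]
tool_rot: [0.0, 1.0, -0.012, -0.001]
force: [-0.1, 0.3, -3.0]
opening: 0.532
```

```bash
python3 look.py side10;python3 follow.py 2.5 11
```

```text
t 14.08 pos [0.5514 0.1836 0.1047] yawx -1.33 deg tilt z [-2.4e-03 -5.0e-04 -1.0e+00] F [-0.6  0.8 -2.4] T [ 0.01 -0.02  0.05] open 0.534 q [0.24 0.59 1.68 0.   0.88 1.84]
box (np.int64(216), np.int64(202), np.int64(300), np.int64(266))
s 183.0 of 215.1 (bend 80..182.1) lateral(left) -0.4 mm
t 14.08 pos [0.5514 0.1836 0.1047] yawx -1.33 deg tilt z [-2.4e-03 -5.0e-04 -1.0e+00] F [-0.6  0.8 -2.4] T [ 0.01 -0.02  0.05] open 0.534 q [0.24 0.59 1.68 0.   0.88 1.84]
[2.7, -0.4, -0.3] [0.001, 0.002, 0.015]
[2.5, -0.0, 0.0] [0.0, 0.0, 0.012]
[2.5, -0.0, 0.0] [0.0, 0.0, 0.009]
[2.5, -0.0, 0.0] [0.0, 0.0, 0.005]
[2.5, -0.0, 0.0] [0.0, 0.0, 0.001]
[2.5, -0.0, 0.0] [0.0, 0.0, 0.0]
[2.5, 0.0, 0.0] [0.0, 0.0, 0.0]
[2.5, -0.0, 0.0] [0.0, 0.0, 0.0]
[2.5, 0.0, 0.0] [0.0, 0.0, 0.0]
[2.5, 0.0, 0.0] [0.0, 0.0, 0.0]
[2.5, -0.0, 0.0] [0.0, 0.0, 0.0]
```

View pics/side10_c.png

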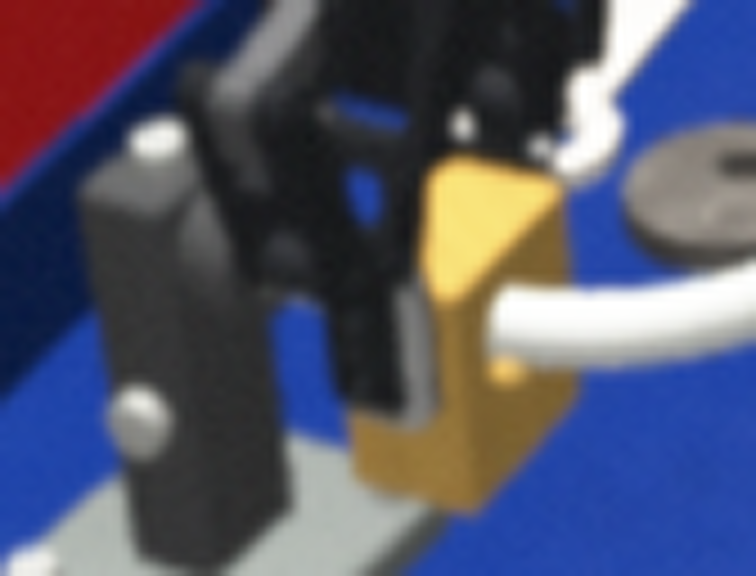

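Request:
step_arm --steps '[[[2.5,-0.3,-0.2],[0,0.002,0.014],1],[[2.5,0,0],[0,0,0.012],1],[[2.5,0,0],[0,0,0.008],1],[[2.5,0,0],[0,0,0.004],1],[[2.5,0,0],[0,0,0.001],1],[[2.5,0,0],[0,0,0],1],[[2,0,0],[0,0,0],1],[[2,0,0],[0,0,0],1],[[1,0,0],[0,0,0],1],[[0,0,0],[0,0,0],1]]'

```text
time_s: 14.92
eef_pos: [0.5735, 0.1827, 0.1048]
tool_rot: [0.0, 0.999, -0.032, -0.0]
force: [0.2, -0.3, -2.0]
opening: 0.536
```

```bash
python3 look.py side11;python3 follow.py 1.5 9
```

```text
t 14.97 pos [0.5734 0.1827 0.1047] yawx -3.72 deg tilt z [-5.e-04 -6.e-04 -1.e+00] F [ 0.1 -0.  -2.5] T [-0.    0.    0.02] open 0.532 q [ 0.23  0.62  1.62 -0.    0.9   1.87]
box (np.int64(207), np.int64(199), np.int64(291), np.int64(263))
s 205.0 of 215.1 (bend 80..182.1) lateral(left) -0.2 mm
t 14.97 pos [0.5734 0.1827 0.1047] yawx -3.72 deg tilt z [-5.e-04 -6.e-04 -1.e+00] F [ 0.1 -0.  -2.5] T [-0.    0.    0.02] open 0.532 q [ 0.23  0.62  1.62 -0.    0.9   1.87]
[1.7, -0.2, -0.3] [0.001, 0.001, 0.001]
[1.5, 0.0, 0.0] [0.0, 0.0, 0.0]
[1.5, -0.0, 0.0] [0.0, 0.0, 0.0]
[1.5, -0.0, 0.0] [0.0, 0.0, 0.0]
[1.5, 0.0, 0.0] [0.0, 0.0, 0.0]
[1.5, -0.0, 0.0] [0.0, 0.0, 0.0]
[1.5, -0.0, 0.0] [0.0, 0.0, 0.0]
[1.5, 0.0, 0.0] [0.0, 0.0, 0.0]
[1.5, -0.0, 0.0] [0.0, 0.0, 0.0]
```

View pics/side11_c.png

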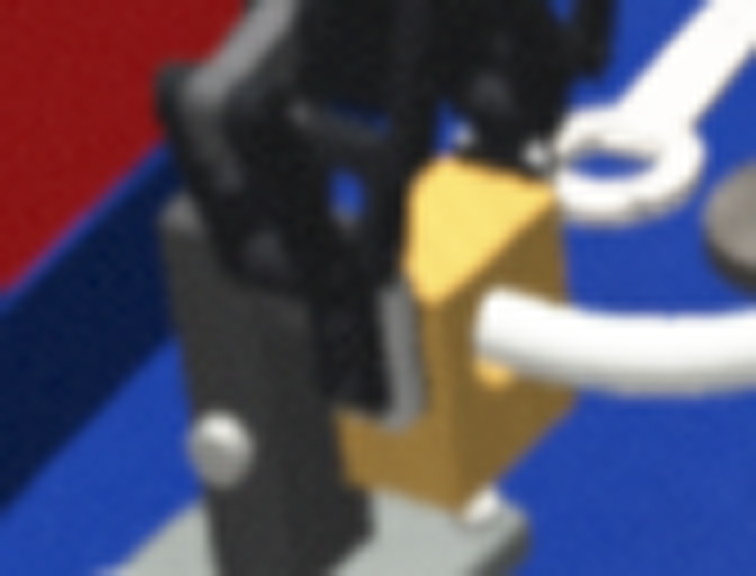

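Ten mm to go. I'll push on slowly until the stop is felt, before lowering onto the bar.

Request:
step_arm --steps '[[[1.2,0,0],[0,0,0],1],[[1.2,0,0],[0,0,0],1],[[1.2,0,0],[0,0,0],1],[[1,0,0],[0,0,0],1],[[1,0,0],[0,0,0],1],[[0.8,0,0],[0,0,0],1],[[0.5,0,0],[0,0,0],1],[[0,0,0],[0,0,0],1],[[0,0,0],[0,0,0],1],[[0,0,0],[0,0,0],1]]'

```text
time_s: 15.8
eef_pos: [0.5808, 0.1822, 0.1047]
tool_rot: [0.0, 0.999, -0.032, -0.0]
force: [0.2, -0.6, -2.8]
opening: 0.532
```

```bash
python3 follow.py 1 1
```

```text
s 212.0 of 215.1 (bend 80..182.1) lateral(left) -0.2 mm
t 15.80 pos [0.5808 0.1822 0.1047] yawx -3.70 deg tilt z [-8.e-04 -7.e-04 -1.e+00] F [ 0.2 -0.6 -2.8] T [-0.04 -0.   -0.03] open 0.532 q [ 0.23  0.63  1.6  -0.    0.91  1.86]
[0.8, -0.2, -0.3] [0.001, 0.001, 0.001]
```

Now lower onto the bar, looking for the load to come off the wrist.

Request:
step_arm --steps '[[[0,0,0.8],[0,0,0],1],[[0,0,0.8],[0,0,0],1],[[0,0,0.5],[0,0,0],1],[[0,0,0.3],[0,0,0],1],[[0,0,0],[0,0,0],1],[[0,0,0],[0,0,0],1],[[0,0,0],[0,0,0],1],[[0,0,0],[0,0,0],1],[[0,0,0],[0,0,0],1],[[0,0,0],[0,0,0],1]]'

```text
time_s: 16.63
eef_pos: [0.5806, 0.1823, 0.102]
tool_rot: [0.0, 0.999, -0.032, -0.001]
force: [0.7, -0.0, -2.4]
opening: 0.535
```

```bash
python3 look.py side12
```

```text
t 16.68 pos [0.5806 0.1823 0.102 ] yawx -3.70 deg tilt z [-1.e-03 -7.e-04 -1.e+00] F [-0.  -0.2 -1.3] T [-0.   -0.04 -0.04] open 0.532 q [ 0.23  0.63  1.6  -0.    0.91  1.86]
box (np.int64(204), np.int64(199), np.int64(288), np.int64(263))
```

View pics/side12_c.png

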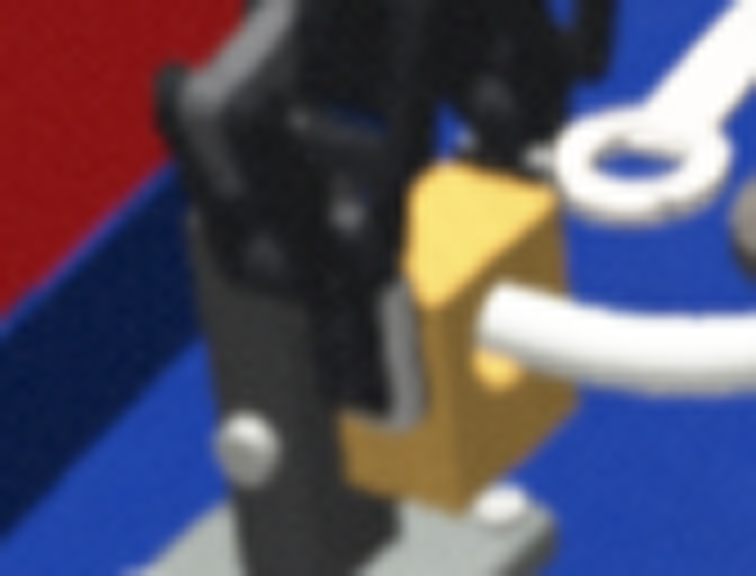

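The gap below the bar is growing as expected. A bit lower.

Request:
step_arm --steps '[[[0,0,0.5],[0,0,0],1],[[0,0,0.3],[0,0,0],1],[[0,0,0],[0,0,0],1],[[0,0,0],[0,0,0],1],[[0,0,0],[0,0,0],1],[[0,0,0.4],[0,0,0],1],[[0,0,0],[0,0,0],1],[[0,0,0],[0,0,0],1],[[0,0,0],[0,0,0],1],[[0,0,0],[0,0,0],1]]'

```text
time_s: 17.52
eef_pos: [0.5807, 0.1823, 0.1011]
tool_rot: [0.0, 0.999, -0.032, -0.0]
force: [-0.6, -0.1, -0.8]
opening: 0.531
```

```bash
python3 follow.py 1 1
```

```text
s 212.0 of 215.1 (bend 80..182.1) lateral(left) -0.1 mm
t 17.52 pos [0.5807 0.1823 0.1011] yawx -3.69 deg tilt z [-6.e-04 -6.e-04 -1.e+00] F [-0.6 -0.1 -0.8] T [0.02 0.   0.02] open 0.531 q [ 0.23  0.63  1.6  -0.    0.9   1.86]
[0.9, -0.1, -3.9] [0.001, 0.001, 0.001]
```

Load is coming off (Fz about -0.8). Now creep to the stop.

Request:
step_arm --steps '[[[0.8,0,0],[0,0,0],1],[[0.8,0,0],[0,0,0],1],[[0.8,0,0],[0,0,0],1],[[0.5,0,0],[0,0,0],1],[[0,0,0],[0,0,0],1],[[0,0,0],[0,0,0],1],[[0,0,0],[0,0,0],1],[[0,0,0],[0,0,0],1],[[0,0,0],[0,0,0],1],[[0,0,0],[0,0,0],1]]'

```text
time_s: 18.35
eef_pos: [0.5838, 0.1822, 0.1011]
tool_rot: [0.0, 0.999, -0.032, -0.0]
force: [-0.3, 0.4, -1.4]
opening: 0.534
```

```bash
python3 follow.py 1 1
```

```text
s 215.0 of 215.1 (bend 80..182.1) lateral(left) -0.1 mm
t 18.35 pos [0.5838 0.1822 0.1011] yawx -3.69 deg tilt z [-9.e-04 -6.e-04 -1.e+00] F [-0.3  0.4 -1.4] T [-0.04  0.09 -0.09] open 0.534 q [ 0.23  0.64  1.6  -0.    0.91  1.86]
[0.8, -0.1, -3.9] [0.001, 0.001, 0.001]
```

Request:
step_arm --steps '[[[0.8,0,0],[0,0,0],1],[[0.5,0,0],[0,0,0],1],[[0,0,0],[0,0,0],1],[[0,0,0],[0,0,0],1],[[0.8,0,0],[0,0,0],1],[[0.5,0,0],[0,0,0],1],[[0,0,0],[0,0,0],1],[[0,0,0],[0,0,0],1],[[0,0,0],[0,0,0],1],[[0,0,0],[0,0,0],1]]'

```text
time_s: 19.18
eef_pos: [0.5838, 0.1822, 0.1011]
tool_rot: [0.001, 0.999, -0.032, -0.004]
force: [-2.7, 0.2, -0.1]
opening: 0.535
```

```bash
python3 look.py side13; python3 follow.py 1 1
```

```text
t 19.23 pos [0.5838 0.1821 0.1011] yawx -3.70 deg tilt z [-0.008  -0.0011 -1.    ] F [-2.9 -1.1  0.6] T [-0.02  0.34 -0.01] open 0.532 q [0.23 0.64 1.59 0.   0.92 1.86]
box (np.int64(203), np.int64(199), np.int64(287), np.int64(263))
s 215.0 of 215.1 (bend 80..182.1) lateral(left) -0.1 mm
t 19.23 pos [0.5838 0.1821 0.1011] yawx -3.70 deg tilt z [-0.008  -0.0011 -1.    ] F [-2.9 -1.1  0.6] T [-0.02  0.34 -0.01] open 0.532 q [0.23 0.64 1.59 0.   0.92 1.86]
[0.8, -0.1, -3.9] [0.002, 0.008, 0.001]
```

View pics/side13_c.png

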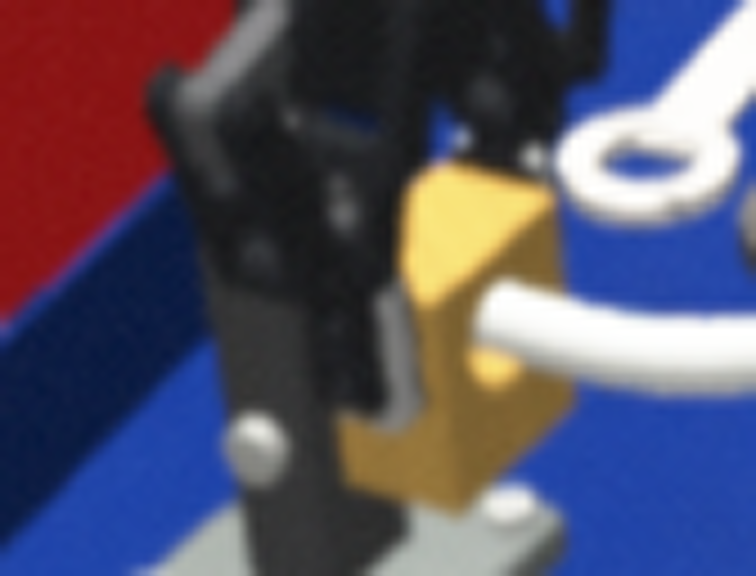

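Contact: Fx is about -2.9 N and progress stopped at s = 215.0 of the expected 215.1, so the block is against the stop ring and resting on the bar. Straightening the slight tilt, then opening gently.

Request:
step_arm --steps '[[[0.2,0,0],[0,0.006,0],1],[[0,0,0],[0,0,0],1],[[0,0,0],[0,0,0],0.2],[[0,0,0],[0,0,0],0],[[0,0,0],[0,0,0],-0.08],[[0,0,0],[0,0,0],-0.12],[[0,0,0],[0,0,0],-0.16],[[0,0,0],[0,0,0],-0.2],[[0,0,0],[0,0,0],-0.3],[[0,0,0],[0,0,0],-0.4]]' --force 20

```text
time_s: 20.07
eef_pos: [0.5857, 0.1822, 0.1018]
tool_rot: [0.0, 0.999, -0.032, 0.002]
force: [0.0, 0.9, -0.5]
opening: 0.702
```

```bash
python3 look.py side14; python3 follow.py 1 1
```

```text
t 20.12 pos [0.5857 0.1822 0.1017] yawx -3.71 deg tilt z [ 0.0029 -0.001  -1.    ] F [-0.4  0.  -0.2] T [-0.03 -0.01 -0.01] open 0.697 q [ 0.23  0.64  1.59 -0.    0.91  1.86]
box (np.int64(202), np.int64(199), np.int64(286), np.int64(263))
s 217.0 of 215.1 (bend 80..182.1) lateral(left) 0.0 mm
t 20.12 pos [0.5857 0.1822 0.1017] yawx -3.71 deg tilt z [ 0.0029 -0.001  -1.    ] F [-0.4  0.  -0.2] T [-0.03 -0.01 -0.01] open 0.697 q [ 0.23  0.64  1.59 -0.    0.91  1.86]
[0.9, 0.0, -3.3] [0.001, -0.003, 0.001]
```

View pics/side14_c.png

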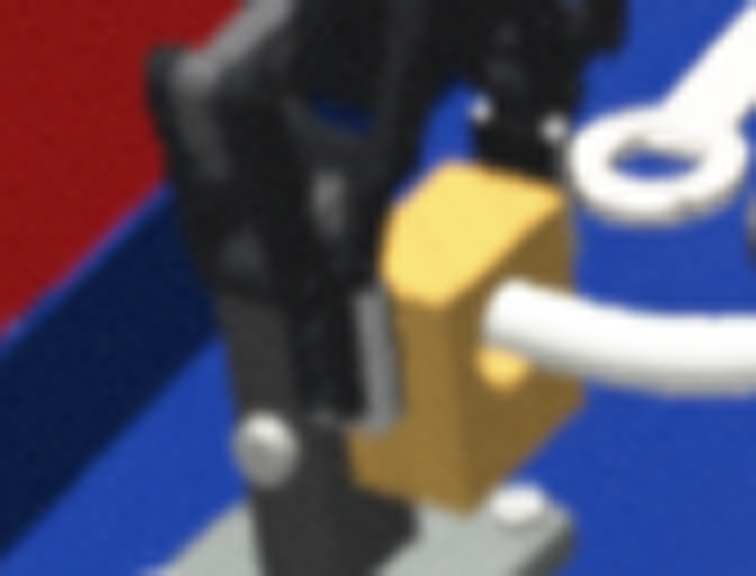

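Released and hanging. Open fully, then lift straight up.

Request:
step_arm --steps '[[[0,0,0],[0,0,0],-0.7],[[0,0,0],[0,0,0],-0.7],[[0,0,-3],[0,0,0],-0.7],[[0,0,-8],[0,0,0],-0.7],[[0,0,-15],[0,0,0],-0.7],[[0,0,-20],[0,0,0],-0.7],[[0,0,-25],[0,0,0],-0.7],[[0,0,-25],[0,0,0],-0.7],[[0,0,-20],[0,0,0],-0.7],[[0,0,-5],[0,0,0],-0.7]]'

```text
time_s: 20.95
eef_pos: [0.5844, 0.1821, 0.23]
tool_rot: [0.001, 0.999, -0.032, 0.0]
force: [0.7, 0.8, 0.1]
opening: 0.853
```

Request:
step_arm --steps '[[[-15,0,-5],[0,0,0],-0.7],[[-30,0,0],[0,0,0],-0.7],[[-35,0,0],[0,0,0],-0.7],[[-35,0,0],[0,0,0],-0.7],[[-35,0,0],[0,0,0],-0.7],[[-30,0,0],[0,0,0],-0.7],[[-15,0,0],[0,0,0],-0.7],[[0,0,0],[0,0,0],-0.7],[[0,0,0],[0,0,0],-0.7],[[0,0,0],[0,0,0],-0.7]]'

```text
time_s: 21.78
eef_pos: [0.3812, 0.1938, 0.235]
tool_rot: [0.0, 0.999, -0.033, 0.003]
force: [1.1, -0.1, -0.0]
opening: 0.848
```

```bash
python3 - <<'E'
from plan import *
st()
for n,b,s in(('side',(200,180,300,270),8),('top',(230,140,330,220),8)):
    p,d=shot(n,n+'15'); x0,y0,x1,y1=b
    cv2.imwrite(f'pics/crop15_{n}.png',cv2.resize(p[y0:y1,x0:x1],None,fx=s,fy=s,interpolation=cv2.INTER_CUBIC)[:600,:,::-1])
E
```

```text
t 21.78 pos [0.3812 0.1938 0.235 ] yawx -3.75 deg tilt z [ 5.e-03 -6.e-04 -1.e+00] F [ 1.1 -0.1 -0. ] T [-0.02 -0.07 -0.03] open 0.848 q [ 0.36  0.14  1.97 -0.    1.03  2.  ]
```

View pics/crop15_side.png

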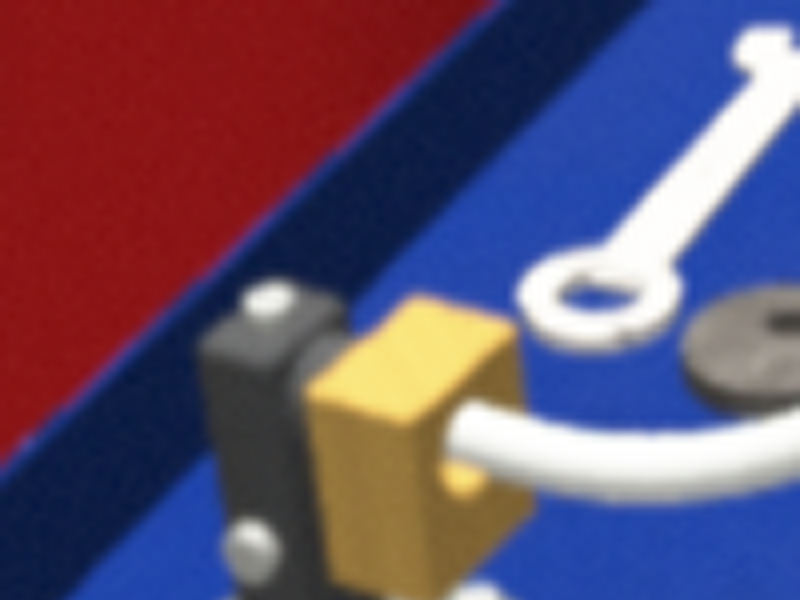

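View pics/crop15_top.png

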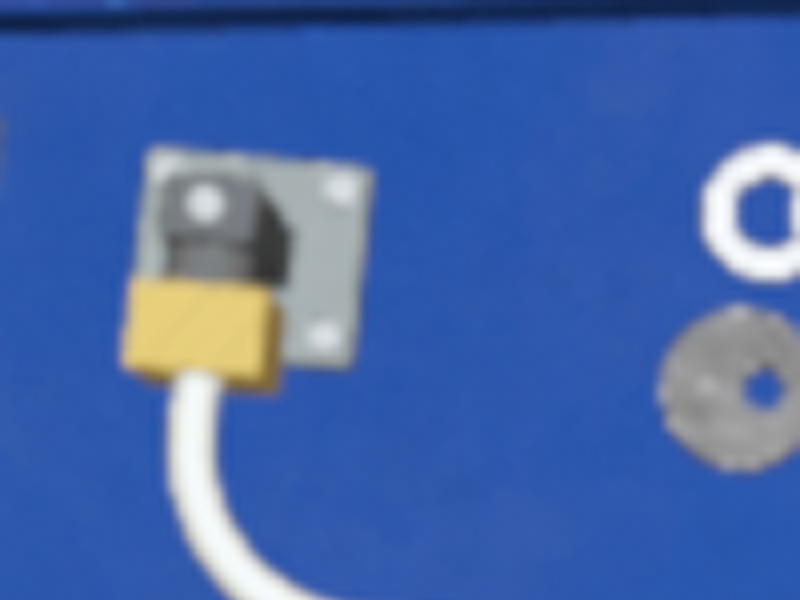

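The block hangs on the bar with its face meeting the dark ring (top crop row about 278; no base showing between). A numeric check of the gap and uprightness, and of whether it is at rest.

```bash
python3 - <<'E'
from h import *
p=np.load('top15_p.npy'); h=cv2.cvtColor(p,cv2.COLOR_RGB2HSV)
print('top sat cols 246..262')
for r in range(168,190): print(r,' '.join('%3d'%v for v in h[r,246:266,1]),'|',' '.join('%3d'%v for v in h[r,246:266,2]))
S=np.array([.6245,.1816,-.0655]); a=S[2]; R=np.array([[np.cos(a),-np.sin(a)],[np.sin(a),np.cos(a)]])
top=.0965+.022
m=(h[...,0]>15)&(h[...,0]<35)&(h[...,1]>90)&(h[...,2]>195); m[:170]=0;m[190:]=0;m[:,:240]=0;m[:,270:]=0
v,u=np.nonzero(m); P=ray('top',np.c_[u,v],top); q=(P[:,:2]-S[:2])@R; print('top face mean in stand (mm; expect -42,0)',q.mean(0)*1e3,'x range',q[:,0].min()*1e3,q[:,0].max()*1e3,'y range',q[:,1].min()*1e3,q[:,1].max()*1e3)
for x in(-27,-57): print(x,proj('top',np.r_[R@[x/1e3,0]+S[:2],top]).round(2))
p2,d2=shot('side','side16'); df=cv2.absdiff(p2,np.load('side15_p.npy')).max(2)[195:265,225:275]; print('motion diff max/mean',df.max(),df.mean())
W=cloud('side',d2); hs=cv2.cvtColor(p2,cv2.COLOR_RGB2HSV)
m=(hs[...,0]>15)&(hs[...,0]<32)&(hs[...,1]>120); m[:205]=0;m[265:]=0;m[:,:236]=0;m[:,268:]=0
q=W[m]; 
tf=m&(hs[...,2]>225); T=W[tf]; c=T.mean(0); n=np.linalg.svd(T-c)[2][2]; print('top face normal',(n*np.sign(n[2])).round(3),'z',c[2].round(4),len(T))
E
```

```text
top sat cols 246..262
168 162  58  16  14  15  16  16  16  16  15  19  19  18  20  20  15   0   0   4  16 | 170 171 174 159 133 126 126 128 130 134 136 133 130 130 127 105  72  60  64  95
169 162  54  16  14  16  10  10  14  14  16  15  13  13  15  15  13   4   4   4   7 | 164 166 174 164 131 102 103 109 110 112 117 119 120 121 117  97  67  60  61  72
170 152  49  16  15  15   8   3   2   7  11   9   7   5   5   8  10   4   4   0  11 | 163 167 177 172 140  95  94 105 109 112 118 116 108 101  92  76  60  58  59  72
171 144  47  16  14  14   7   2   2  10  14  12  10   7   2   3   3   4   4   4   7 | 166 172 180 178 149 106 108 118 125 128 130 126 114 103  90  73  60  57  59  71
172 134  43  17  14  15   5   0   2  12  16  14  12   4   0   2   0   4   5   4   7 | 164 171 182 178 150 107 111 121 128 131 131 128 121 113 103  81  61  56  58  73
173 108  27  13  12  11   5   7   2  14  17  14   8   2   0   3   0   4   5   0  13 | 161 169 182 174 143 110 116 122 130 133 131 127 120 112 101  79  59  54  56  77
174  45  26  31  31  39  57  52  32  13   4   6  12  18  19  19  21  20   4   4  1
[... 2174 characters left out ...]
112 122 155 203 230 237 229 212 187 160 149 153 158 145 127 113 148
188 188 173 139 120  92  23   2   3   6   4   4   1  36  59  58  78  97  89  24 133 | 171 164 152 145 144 164 212 241 249 242 218 171 126 112 110 114 116 118 108 152
189 188 188 185 183 153  49   5   4   6   3   4  46 109 116 117 107  96  92 113 161 | 172 172 171 171 172 186 219 244 250 241 210 171 150 145 144 143 141 141 147 162
top face mean in stand (mm; expect -42,0) [-42.28406743  -1.89773347] x range -56.52452714767601 -27.26759603503032 y range -23.798520988124142 20.381537269291496
-27 [[254.22 175.01]]
-57 [[253.07 185.82]]
motion diff max/mean 8 1.7262857142857142
top face normal [-0.476  0.021  0.879] z 0.1164 187
```

The top face is centred at -42.3 mm (expected -42.0), so it is against the stop, and nothing moved between frames. The fitted normal was spoiled by bore-interior pixels in the mask, so I'll repeat it on the top face only.

```bash
python3 - <<'E'
from h import *
d=np.load('side16.npy'); W=cloud('side',d)
def pl(poly):
    pg=(np.array(poly)/8+[200,180]-.5); k=np.zeros(d.shape,np.uint8); c=pg.mean(0); cv2.fillConvexPoly(k,(c+(pg-c)*.78).round().astype(np.int32),1)
    T=W[k>0]; c=np.median(T,0); T=T[np.linalg.norm(T-c,axis=1)<.03]; c=T.mean(0); n=np.linalg.svd(T-c)[2][2]; return n.round(3),c.round(4),len(T)
print('top',pl([(415,297),(515,328),(410,418),(310,388)]))
print('left face',pl([(310,395),(410,428),(428,595),(332,580)]))
p=np.load('side15_p.npy'); 
q,dd=shot('top','top16'); print('bystander diff', end=' ')
a=np.load('top0_p.npy'); df=cv2.absdiff(a,q).max(2)
k,l,s,c=cv2.connectedComponentsWithStats((df>50).astype(np.uint8))
print([(s[i].tolist()) for i in range(1,k) if s[i,4]>8])
E
```

```text
top (array([ 0.006, -0.003,  1.   ]), array([0.5831, 0.1798, 0.118 ]), 141)
left face (array([ 0.076,  0.997, -0.009]), array([0.5836, 0.2042, 0.0917]), 185)
bystander diff [[245, 175, 21, 14, 243], [370, 221, 15, 19, 234], [174, 225, 279, 175, 20389], [227, 236, 3, 6, 10], [475, 339, 161, 61, 6445], [195, 362, 4, 5, 14], [290, 373, 14, 13, 76], [286, 379, 45, 21, 291], [417, 389, 6, 6, 20], [275, 393, 4, 7, 16], [320, 392, 22, 8, 92]]
```

The block is upright within 0.4°, its top is at 118 mm (expected 118.5), and it is still. Outside the arm's own area, the only changes in the top view are the block's old and new places. Handing in.

```bash
python3 - <<'E'
from h import *
o=manip.observe(); print(o['time_s'],o['force'],abs(o['dq']).max()); print(manip.finish_job())
E
```

```text
21.9833 [-0.00750128  0.72136997 -0.97091264] 0.005691911413327144
the job is handed in; nothing more can be done
None
```

The brass block farthest to the robot's right is on the bar, up against the stop ring and hanging upright. The job was handed in at 22.0 s of the 51 s allowed. I threaded it over the bar's free end, took it round the bend and lowered it onto the bar. I then crept it up to the stop ring, released it and lifted the gripper clear.

**Fit along the bar:** wrist readings between moves never rose above the block's own weight plus noise, about 3 N. The only contact was about 3 N on reaching the ring, at 215.0 mm of travel against 215.1 mm expected.

**Final position:** in the top view the block's centre is 42.3 mm from the post (42 expected). Its top face is level within about 0.4° and 118 mm up (118.5 expected). It did not move between the last two side pictures.

**Other things on the cart:** the top view shows no change apart from the block's old and new places and the arm's own area. The arm hid the left-hand brass block and part of the left side in that last picture, so those were not checked there. The gripper stayed well above them.

**Checks that disagreed:**
- The two cameras differed by a few millimetres on where the bar was. I settled it by comparing the held block with the bar tip in the side view.
- The top view puts the block about 2 mm off centre across the bar, which is within its pixel and calibration error.
- The first levelness fit was spoiled by stray pixels from inside the bore, so I redid it on the top face alone.

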